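Sort inspected filter cubes and lock up the rejects

ROBOT

A 7-joint arm with a two-finger parallel gripper is mounted at the origin on the work surface. World frame = base frame: x ahead of the robot, y to its left, z up, the work surface at z = 0. Lengths are in m, angles in rad, forces in N, time in s.
With the tool pointing down it reaches from about 0.425 to 0.875 m from the base axis. Payload 4.7 kg.
Tool frame: the origin (TCP) lies at the very end of the fingers, on their centre line; the grasp point (between the pads) lies 19 mm behind it (grip_depth is the distance from the TCP to the grasp point, in m); z points along the fingers, y is the line along which they close (so a half turn about z gives the same grasp; the last joint's range is limited). The gripper opens to 87 mm and grips with 3 to 60 N. Pads are 19 mm wide; open, the fingers measure 117 mm over their backs; the gripper's body (75 mm by 190 mm) begins 51 mm behind the grasp point.
Start: joints at [-1.223, 0.321, -0.07, 1.45, 0.023, 1.371, -0.057], TCP at [0.213, 0.614, 0.223] pointing down, gripper open.
Joint ranges: [-2.86, 2.86], [-0.3, 2.09], [-1.38, 1.24], [0.06, 2.45], [-1.56, 4.7], [0.09, 2.05], [-2.69, 2.69]. Speed limits (rad/s): [2.57, 2.57, 3.14, 3.14, 3.14, 3.14, 3.14].

INTERFACE

Orientations are given as a unit quaternion [x, y, z, w].
In Python, from rig import * gives the robot as it stands. The module is installed in compiled form; this text tells all that it offers.
- The arm moves only by the tool apply_moves, never from a script. Its argument "steps" is a list that holds one entry, the list of rows, each a list of 5 numbers: the opening, from 0 (shut) to 1 (fully open), then the shift along the tool's x, y, z in cm, then the turn about the tool's z in degrees. A call has 1 to 10 rows; each row is the pose to reach, as a shift and turn from the pose commanded when the call began, along the tool's axes at that moment; what a row does not reach only later rows make up. A row lasts 1/10 s, in which the tool goes at most 50 mm and 8.59 degrees, less where a joint would pass 70% of its speed; a pose out of reach is approached as far as the arm can. A call with a gripper value outside its range is refused whole. The fingers move at their own pace and stop on an object; "squeeze" is the grip in N (left out, the last holds). Time passes only in rows, so rows that repeat a pose let the fingers close. It gives the time, the measured TCP pose, the force, the opening and the grip force at its end, in the units of the state.
- read_state(): the state, without advancing time (a new reading comes with each control period).
- grab_frame(name): name is "scene" or "top"; returns a dict with "color" (400x640x3 uint8, red, green, blue), "range_z" (400x640 float32, m along the optical axis (not along the pixel's ray), 0 where there is no reading), "K" (3x3 intrinsics, pixels), "k1" (the pictures are not rectified: a ray, as slopes to the right and down, at radius r is drawn at 1 + k1 r^2 times it, then the intrinsics apply), "rvec" (rotation vector, rad) and "tvec" (3), from world to camera coordinates, as OpenCV has them. Camera axes: x right, y down, z forward; pixel columns grow to the right and rows downward; lengths in m; the calibration is good to about 2 mm. A picture is of the moment at which its call begins.
- hand_in(): hands the job in; it is judged then, once.
The state is a dict: "time": time; "qpos": joint angles; "qd": joint speeds; "joint_efforts": joint torques, N m; "tool_pos": TCP position; "orientation": TCP orientation; "contact_force": force on the tool from outside, world axes, zero at the start; "ft_torque": the same for the moment, N m; "finger_gap": finger opening in m; "finger_force": force on a finger pad.
Only numpy, scipy, OpenCV 4.12 (cv2) and the standard library are available. Lean on these libraries where they do the work, as an engineer would, in place of code of your own. Each camera call takes 0.05 s, during which the arm holds its last target. There are 200 camera calls.

TASK

Sort the inspected microscope filter cubes: stand every green-tagged cube fully home in a nest of the green-striped pass rack and every red-tagged one fully home in a nest of the red-striped reject rack, one to a nest, never pressing or squeezing a cube harder than about 15 N, as the filters are thin glass. The reject rack's keeper bar stands in the way, so swing it clear first; once all the rejects are in, swing it fully shut over them and lock it by dropping the yellow-headed retaining pin down through the fork and the bar until its shoulder rests on the fork. If a cube gets knocked aside, put it right, and leave everything else on the bench where it is.

Things in the scene. Friction and masses are not known exactly. Their poses are not given: they have to be found in the camera images.
- green_1: filter cube with a green tag: black housing 40 x 40 mm, 44 mm high, about 0.12 kg, round green tag 25 mm across on its top (small green bars high on one side). Origin: centre of its underside, z up. May be absent.
- green_2: filter cube with a green tag: black housing 40 x 40 mm, 44 mm high, about 0.12 kg, round green tag 25 mm across on its top (small green bars high on one side). Origin: centre of its underside, z up. May be absent.
- green_3: filter cube with a green tag: black housing 40 x 40 mm, 44 mm high, about 0.12 kg, round green tag 25 mm across on its top (small green bars high on one side). Origin: centre of its underside, z up. May be absent.
- green_4: filter cube with a green tag: black housing 40 x 40 mm, 44 mm high, about 0.12 kg, round green tag 25 mm across on its top (small green bars high on one side). Origin: centre of its underside, z up. May be absent.
- red_1: filter cube with a red tag: black housing 40 x 40 mm, 44 mm high, about 0.12 kg, round red tag 25 mm across on its top (small red bars high on one side). Origin: centre of its underside, z up. May be absent.
- red_2: filter cube with a red tag: black housing 40 x 40 mm, 44 mm high, about 0.12 kg, round red tag 25 mm across on its top (small red bars high on one side). Origin: centre of its underside, z up. May be absent.
- pass_rack: pass rack, fixed: a grey block with green stripes, 64 mm (x) by 236 mm (y), with a row along its y axis of four square nests, 45 mm wide inside, 56 mm apart; nest floors 6 mm and wall tops 14 mm above the table. Origin: centre of its underside. May stand left or right of the reject rack.
- pass_nest0 (a point): floor centre of pass nest 0 (rack axes; z up)
- pass_nest1 (a point): floor centre of pass nest 1 (rack axes; z up)
- pass_nest2 (a point): floor centre of pass nest 2 (rack axes; z up)
- pass_nest3 (a point): floor centre of pass nest 3 (rack axes; z up)
- reject_rack: reject rack, fixed: grey block, red stripes, 64 (x) by 220 mm (y), two nests like the pass rack's at y = -28, +28 mm; keeper bar's hinge post at y = -70, 54 high; steel fork at y = +70 (24 mm wide, two plates, top at 68 mm, open to the rack's +x); black stowage bush for the pin at y = +112 (24 mm square, 10 mm hole, top at 40 mm). Origin: underside, midway between the nests; z up
- reject_nest0 (a point): floor centre of reject nest 0 (rack axes; z up)
- reject_nest1 (a point): floor centre of reject nest 1 (rack axes; z up)
- keeper (a joint): keeper bar's upright hinge, rad: 0 = shut against its stop, along the row of nests, end in the fork; it grows as the bar swings to the rack's +x, to a stop at 2.0; under about 1.6 it hinders loading. Stays where left; about 1 N at the knob moves it. Red bar 16 mm wide, 5 thick, 152 long, an 11 mm hole 140 mm from the hinge, underside 54 mm above the table, 4 mm over a seated cube
- keeper_knob (a point): gripping point on the bar's black knob, 78 mm from the hinge axis: upright, 14 mm across, from 59 to 90 mm above the table; this point is at 83 mm
- fork_hole (a point): centre of the 10 mm hole at the top face of the fork's upper plate, 68 mm above the table; the pin goes straight down here through upper plate, bar and lower plate
- pin: retaining pin, about 0.05 kg: steel shank 8 mm across reaching 32 mm below the shoulder (the last 6 mm tapered), shoulder disc 18 mm across and 3 mm thick, and yellow knob 14 mm across up to 30 mm above the shoulder's underside. Origin: on the axis at the underside of the shoulder; z up along the knob. It starts upright in the stowage bush.
- dropper: small amber dropper bottle, 32 mm across, 58 mm high; leave alone. Origin: underside
- medium: glass bottle with green label and blue cap, 60 mm across, 105 mm high; leave alone. Origin: underside
- canister: objective canister with aluminium lid, 42 mm across, 52 mm high; leave alone. Origin: underside
- slides: yellow slide box, 55 x 85 x 32 mm; leave alone. Origin: underside
- tissue: pack of lens tissue, 75 x 110 x 12 mm; leave alone. Origin: underside
- driver: screwdriver lying on the table, 150 mm long along its x axis; leave alone

How it is judged:
On the way, in this order (a step that is already met when the one before it is completed fails the run):
1. every red-tagged cube present stands in a nest of the reject rack (((horizontal distance between red_1 and reject_nest0 below 0.008 m and z of red_1 in the frame of reject_nest0 between -0.004 and 0.004 m) or (horizontal distance between red_1 and reject_nest1 below 0.008 m and z of red_1 in the frame of reject_nest1 between -0.004 and 0.004 m)) and angle between each of red_1, red_2's own z axis and vertical below 0.1 rad and ((horizontal distance between red_2 and reject_nest0 below 0.008 m and z of red_2 in the frame of reject_nest0 between -0.004 and 0.004 m) or (horizontal distance between red_2 and reject_nest1 below 0.008 m and z of red_2 in the frame of reject_nest1 between -0.004 and 0.004 m))), for 0.2 s.
2. the keeper bar is swung shut over the rejects (within 0.03 rad) (all of step 1 and value of joint keeper below 0.03 rad), for 0.2 s.
3. the retaining pin is down through fork and bar, shoulder on the fork (distance between pin and fork_hole below 0.004 m and angle between pin's own z axis and vertical below 0.1 rad and value of joint keeper below 0.03 rad), for 0.2 s.
At the end, for the whole second after the job is handed in: Each cube present stands in a nest of its rack (centre within 8 mm of the nest's, 4 mm of its floor, tilt under 0.1 rad); the bar is shut (under 0.03 rad); the pin's shoulder is within 4 mm of the fork hole's top, tilt under 0.1 rad; cubes and pin at rest (all of step 1 and all of step 3 and ((horizontal distance between green_1 and pass_nest0 below 0.008 m and z of green_1 in the frame of pass_nest0 between -0.004 and 0.004 m) or (horizontal distance between green_1 and pass_nest1 below 0.008 m and z of green_1 in the frame of pass_nest1 between -0.004 and 0.004 m) or (horizontal distance between green_1 and pass_nest2 below 0.008 m and z of green_1 in the frame of pass_nest2 between -0.004 and 0.004 m) or (horizontal distance between green_1 and pass_nest3 below 0.008 m and z of green_1 in the frame of pass_nest3 between -0.004 and 0.004 m)) and angle between each of green_1, green_2, green_3, green_4's own z axis and vertical below 0.1 rad and ((horizontal distance between green_2 and pass_nest0 below 0.008 m and z of green_2 in the frame of pass_nest0 between -0.004 and 0.004 m) or (horizontal distance between green_2 and pass_nest1 below 0.008 m and z of green_2 in the frame of pass_nest1 between -0.004 and 0.004 m) or (horizontal distance between green_2 and pass_nest2 below 0.008 m and z of green_2 in the frame of pass_nest2 between -0.004 and 0.004 m) or (horizontal distance between green_2 and pass_nest3 below 0.008 m and z of green_2 in the frame of pass_nest3 between -0.004 and 0.004 m)) and ((horizontal distance between green_3 and pass_nest0 below 0.008 m and z of green_3 in the frame of pass_nest0 between -0.004 and 0.004 m) or (horizontal distance between green_3 and pass_nest1 below 0.008 m and z of green_3 in the frame of pass_nest1 between -0.004 and 0.004 m) or (horizontal distance between green_3 and pass_nest2 below 0.008 m and z of green_3 in the frame of pass_nest2 between -0.004 and 0.004 m) or (horizontal distance between green_3 and pass_nest3 below 0.008 m and z of green_3 in the frame of pass_nest3 between -0.004 and 0.004 m)) and ((horizontal distance between green_4 and pass_nest0 below 0.008 m and z of green_4 in the frame of pass_nest0 between -0.004 and 0.004 m) or (horizontal distance between green_4 and pass_nest1 below 0.008 m and z of green_4 in the frame of pass_nest1 between -0.004 and 0.004 m) or (horizontal distance between green_4 and pass_nest2 below 0.008 m and z of green_4 in the frame of pass_nest2 between -0.004 and 0.004 m) or (horizontal distance between green_4 and pass_nest3 below 0.008 m and z of green_4 in the frame of pass_nest3 between -0.004 and 0.004 m)) and linear speed of each of green_1, green_2, green_3, green_4, red_1, red_2, pin below 0.02 m/s); the robot touches nothing.
It fails at once if the fingers press or squeeze a filter cube too hard: over 36 N summed over both fingers (18 N a finger) (contact force between the fingers and green_1 above 36 N or contact force between the fingers and green_2 above 36 N or contact force between the fingers and green_3 above 36 N or contact force between the fingers and green_4 above 36 N or contact force between the fingers and red_1 above 36 N or contact force between the fingers and red_2 above 36 N).
It fails at once if one of the bench's other things is moved more than 40 mm (distance of any of dropper, medium, canister, slides, tissue, driver from where it was at the start of the episode above 0.04 m).
Of green_1, green_2, green_3, green_4 only 3 to 4 are there at a start; the rules pass over those that are not, and their reading is None.
Of red_1, red_2 only 1 to 2 are there at a start; the rules pass over those that are not, and their reading is None.
At some moment in a run one of green_1, green_2, green_3, green_4, red_1, red_2 may be knocked a few centimetres aside while the robot is not near it.
It also fails if it takes over 208 s, if anything falls off the work surface, if the arm or the gripper's body presses on something with over 40 N, if the wrist force passes 120 N, or if a joint passes its speed limit or range.

## Working session

There is one attempt and no reset: what is moved stays moved. The work goes in short steps, Python scripts to look and compute and a tool call to move; the robot and the scene stay as the last step left them, time stands still between calls to the robot, and variables do not carry over. Pictures are saved under pics/ and viewed, at most 14 in all, crops included, and the job is handed in when it is done.

Besides the shell and the picture viewer there is one more tool, called after ">>>" as name(argument=value, ...) on one line, values as JSON. apply_moves: Moves the arm, as the interface text tells. Its arguments: {"type":"object","properties":{"steps":{"type":"array","items":{"type":"array","items":{"type":"array","items":{"type":"number"}}}},"squeeze":{"type":"number"}},"required":["steps"]}

```bash
mkdir -p pics; cat > h.py <<'E'
from rig import *
import numpy as np, cv2
def grab(n):
    f=grab_frame(n); f['R']=cv2.Rodrigues(np.array(f['rvec'],float))[0]; f['t']=np.array(f['tvec'],float).ravel(); f['K']=np.array(f['K'],float); return f
def undist(f,uv):
    K=f['K']; uv=np.atleast_2d(np.array(uv,float)); d=np.array([f['k1'],0,0,0],float)
    return cv2.undistortPoints(uv.reshape(-1,1,2),K,d).reshape(-1,2)
def toplane(f,uv,z):
    s=undist(f,uv); d=np.c_[s,np.ones(len(s))]@f['R']; c=-f['R'].T@f['t']
    return c+d*((z-c[2])/d[:,2])[:,None]
def proj(f,P):
    return cv2.projectPoints(np.atleast_2d(np.array(P,float)),np.array(f['rvec'],float),f['t'],f['K'],np.array([f['k1'],0,0,0],float))[0].reshape(-1,2)
def cloud(f):
    h,w=f['range_z'].shape; v,u=np.mgrid[:h,:w]; s=undist(f,np.c_[u.ravel(),v.ravel()])
    z=f['range_z'].ravel(); c=np.c_[s*z[:,None],z]; return ((c-f['t'])@f['R']).reshape(h,w,3)
def save(f,n): cv2.imwrite('pics/'+n,cv2.cvtColor(f['color'],cv2.COLOR_RGB2BGR))
E
python3 - <<'E'
from h import *
s=read_state(); print(s)
for n in ('top','scene'):
    f=grab(n); save(f,n+'0.png'); print(n,-f['R'].T@f['t'],f['R'],f['K'][0,0],f['k1'])
E
```

```text
{'time': 0.0, 'qpos': array([-1.22288285,  0.32181772, -0.0700856 ,  1.4516984 ,  0.02258584,
        1.37082366, -0.05692889]), 'qd': array([ 0.00116012, -0.00038698, -0.00042129, -0.00090794,  0.00140295,
        0.00057488,  0.0003238 ]), 'joint_efforts': array([-2.81568697e-05, -4.91287887e+01, -4.03707102e-01, -3.12529242e+01,
       -6.38203346e-02,  4.36160259e-02,  1.47057831e-04]), 'tool_pos': array([0.21282563, 0.61356089, 0.22145322]), 'orientation': array([ 1.66132693e-01,  9.86102919e-01, -9.72783712e-04, -1.19648301e-04]), 'contact_force': array([ 0.06260341, -0.18660522,  0.27078217]), 'ft_torque': array([-0.04941164, -0.06471427,  0.04034567]), 'finger_force': 0.0, 'finger_gap': 0.08728071752974073}
top [ 0.49944577 -0.01778936  1.2029897 ] [[ 0.00976445 -0.99991008 -0.00919208]
 [-0.99759031 -0.00910951 -0.06877925]
 [ 0.06868933  0.00984152 -0.99758956]] 390.8917566198062 0.012811511754990422
scene [1.25057371 0.4712913  0.68268926] [[-0.59167164  0.80599645  0.01715801]
 [ 0.48028985  0.3695087  -0.79547783]
 [-0.64749234 -0.46242085 -0.60573973]] 363.99562412122185 -0.0002699818702872116
```

View pics/top0.png

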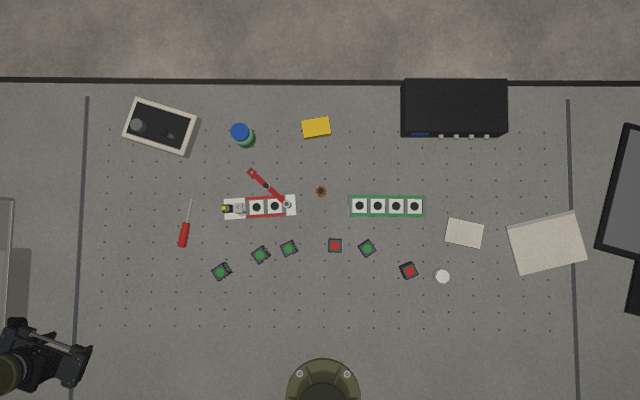

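View pics/scene0.png

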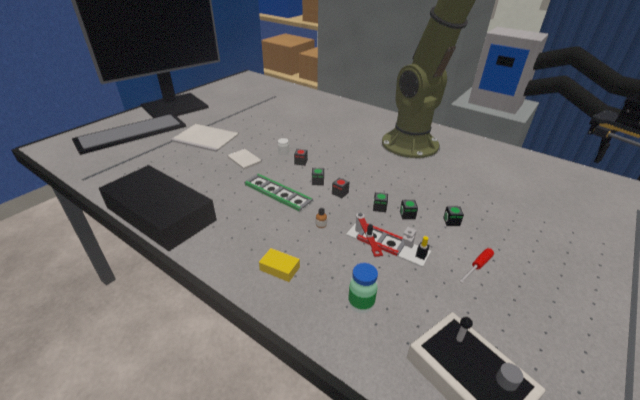

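The top view has the pass rack at (387,206), the reject rack at (260,207) with its hinge near (288,204), and the bar half open to (250,172). Green cubes are at (221,272), (260,255), (289,248) and (367,248). Red cubes are at (335,245) and (409,270). The scene view agrees.

```bash
cat > m.py <<'E'
from h import *
def cubes(f,verbose=True):
    hsv=cv2.cvtColor(f['color'],cv2.COLOR_RGB2HSV); H,S,V=cv2.split(hsv)
    C=cloud(f); out=[]
    for name,m in (('g',(H>45)&(H<85)&(S>90)&(V>40)),('r',((H<8)|(H>172))&(S>110)&(V>60))):
        n,l,st,ce=cv2.connectedComponentsWithStats(m.astype(np.uint8),connectivity=8)
        for i in range(1,n):
            if st[i,4]<12 or st[i,4]>110: continue
            p=toplane(f,ce[i],.044)[0]
            if not(.2<p[0]<.95 and abs(p[1])<.6): continue
            # housing: dark pixels or tag in neighbourhood, hull on plane z=.044 
            x0,y0=np.round(ce[i]).astype(int)
            d=C[y0-9:y0+10,x0-9:x0+10]; hm=(d[...,2]>.034)&(d[...,2]<.056)
            nn,ll=cv2.connectedComponents(hm.astype(np.uint8)); 
            q=d[ll==ll[9,9]][:,:2].astype(np.float32); r=cv2.minAreaRect(q)
            zc=np.median(d[ll==ll[9,9]][:,2])
            out.append((name,p[:2],r)); 
            if verbose: print(name,ce[i].round(1),st[i,4],'tag',p[:2].round(4),'rect',np.round(r[0],4),np.round(r[1],3),round(r[2],1),len(q),zc.round(4))
    return out
if __name__=='__main__':
    f=grab('top'); cubes(f); big=cv2.resize(f['color'][150:290,180:440],None,fx=3,fy=3,interpolation=cv2.INTER_CUBIC)
    import sys
    if len(sys.argv)>1: cv2.imwrite('pics/'+sys.argv[1],big[...,::-1])
E
python3 m.py c1.png
```

```text
g [249.2 142.2] 55 tag [0.7523 0.2271] rect [0.7621 0.2368] [0.058 0.058] 1.9 323 0.0289
g [287.9 248.5] 58 tag [0.4358 0.1055] rect [0.4356 0.1039] [0.041 0.04 ] 27.4 195 0.0443
g [367.  248.6] 58 tag [ 0.438  -0.1276] rect [ 0.4384 -0.1276] [0.04  0.039] 34.0 192 0.0444
g [259.4 254.6] 56 tag [0.4171 0.1891] rect [0.417  0.1873] [0.041 0.041] 38.8 195 0.0442
g [219.5 271.9] 58 tag [0.3657 0.3053] rect [0.3656 0.3028] [0.041 0.041] 35.8 202 0.0443
r [265.2 215.1] 106 tag [0.5337 0.1743] rect [0.5321 0.0959] [0.229 0.057] 88.0 361 0.006
r [334.5 245.2] 57 tag [ 0.4468 -0.0319] rect [ 0.4459 -0.032 ] [0.038 0.038] 0.5 189 0.0447
r [409.5 270.9] 58 tag [ 0.3745 -0.252 ] rect [ 0.3743 -0.2516] [0.042 0.04 ] 24.8 202 0.0446
```

View pics/c1.png

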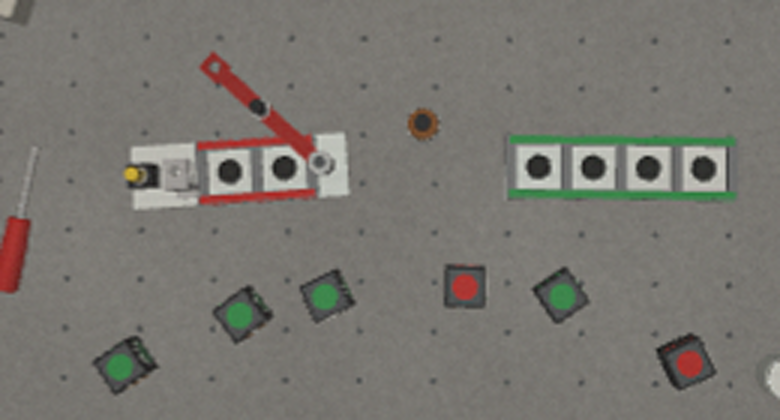

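Only the four greens and two reds are cubes. The detections at (249,142) and (265,215) are the bottle and a rack stripe. The next step is to measure the racks, hinge, knob, fork and pin.

```bash
cat > r.py <<'E'
from h import *
f=grab('top'); g=grab('scene'); C=cloud(f)
gray=cv2.cvtColor(f['color'],cv2.COLOR_RGB2GRAY).astype(float)
def dot(u,v,r=5):
    u0,v0=int(round(u)),int(round(v)); yy,xx=np.mgrid[v0-r:v0+r+1,u0-r:u0+r+1]; w=np.clip(90-gray[v0-r:v0+r+1,u0-r:u0+r+1],0,None)
    return [(w*xx).sum()/w.sum(),(w*yy).sum()/w.sum()]
for n,ds in (('rej',[(256.7,207),(274.7,206)]),('pass',[(359.3,205.7),(377.3,205.7),(395.7,206),(414.3,206)])):
    px=np.array([dot(*d) for d in ds]); P=toplane(f,px,.006); print(n,px.round(1).tolist(),P[:,:2].round(4).tolist())
    d=P[0]-P[-1]; print(' yaw deg',np.degrees(np.arctan2(-d[0],d[1])),np.linalg.norm(d))
# rack blocks from depth
Z=C[...,2]; 
for n,(u0,u1) in (('rej',(215,305)),('pass',(340,435))):
    m=np.zeros(Z.shape,np.uint8); m[190:224,u0:u1]=(Z[190:224,u0:u1]>.0035)&(Z[190:224,u0:u1]<.03)
    q=C[m>0][:,:2].astype(np.float32); print(n,cv2.minAreaRect(q),len(q))
# high things around reject rack
def blob(name,m,fr=f,Cl=C):
    q=Cl[m]; print(name,len(q),'mean',q.mean(0).round(4),'zmax',q[:,2].max().round(4))
sub=np.zeros(Z.shape,bool); sub[160:222,215:305]=True
hs=cv2.cvtColor(f['color'],cv2.COLOR_RGB2HSV)
red=((hs[...,0]<8)|(hs[...,0]>172))&(hs[...,1]>110)
bar=sub&red&(Z>.045)&(Z<.07); blob('bar',bar)
q=C[bar][:,:2].astype(np.float32); print('barrect',cv2.minAreaRect(q)); l=cv2.fitLine(q,cv2.DIST_HUBER,0,.01,.01).ravel(); print('line',l)
blob('>74',sub&(Z>.074))
for lo,hi in ((.047,.062),(.062,.074)):
    m=(sub&~red&(Z>lo)&(Z<hi)).astype(np.uint8); n,lab,st,ce=cv2.connectedComponentsWithStats(m)
    for i in range(1,n):
        if st[i,4]>5: blob((lo,ce[i].round(1).tolist()),lab==i)
yel=(hs[...,0]>20)&(hs[...,0]<35)&(hs[...,1]>120)&sub
v,u=np.nonzero(yel); print('pin px',u.mean(),v.mean(),toplane(f,[[u.mean(),v.mean()]],.069)[:, :2]); blob('pin',yel)
E
python3 r.py
python3 - <<'E'
from h import *
g=grab('scene'); cv2.imwrite('pics/s1.png',cv2.resize(g['color'][195:275,330:450],None,fx=6,fy=6,interpolation=cv2.INTER_CUBIC)[...,::-1])
E
```

```text
rej [[256.0, 206.6], [274.1, 205.4]] [[0.5605, 0.2096], [0.5649, 0.1539]]
 yaw deg 4.488150079802575 0.05583275338941383
pass [[359.0, 205.0], [377.1, 205.2], [395.6, 205.4], [413.9, 205.7]] [[0.5683, -0.1064], [0.5683, -0.1617], [0.5681, -0.2182], [0.5678, -0.2742]]
 yaw deg -0.1952882994369132 0.1678460195636401
rej ((0.5612287521362305, 0.19927269220352173), (0.1016806960105896, 0.27457404136657715), 0.5205864906311035) 1278
pass ((0.5648725628852844, -0.19228550791740417), (0.10136626660823822, 0.28819769620895386), 0.5694187879562378) 1684
bar 213 mean [0.6232 0.1743 0.0594] zmax 0.0655
barrect ((0.6204152703285217, 0.1728777289390564), (0.13818231225013733, 0.020846834406256676), 47.60184097290039)
line [0.6623553  0.74918985 0.6232338  0.17433977]
>74 51 mean [0.5573 0.081  0.6344] zmax 1.203
(0.047, [286.0, 203.2]) 33 mean [0.5688 0.1115 0.0594] zmax 0.0619
(0.047, [243.0, 207.5]) 10 mean [0.5552 0.239  0.0526] zmax 0.0593
(0.047, [226.4, 208.6]) 7 mean [0.5515 0.2872 0.0549] zmax 0.0605
(0.062, [266.8, 188.0]) 6 mean [0.6123 0.1676 0.0659] zmax 0.0699
(0.062, [286.6, 203.9]) 20 mean [0.5663 0.1093 0.0645] zmax 0.0712
(0.062, [238.1, 207.4]) 78 mean [0.5547 0.2496 0.0684] zmax 0.0724
(0.062, [223.8, 207.7]) 19 mean [0.5532 0.291  0.0692] zmax 0.0731
pin px 223.70833333333334 207.54166666666666 [[0.55373843 0.29150055]]
pin 24 mean [0.554  0.2931 0.0631] zmax 0.0751
```

View pics/s1.png

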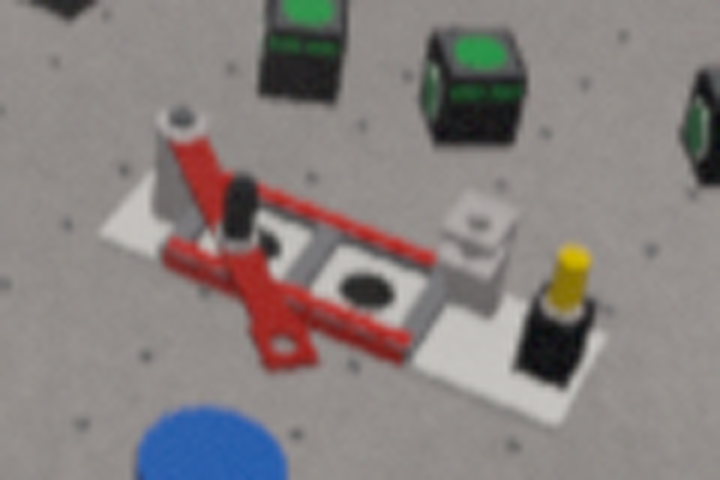

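The scene crop shows an open fork, a yellow pin in the bush and the bar at about 0.8 rad, so the layout is confirmed. I'll write a move-planning helper and open the bar first.

```bash
cat > plan.py <<'E'
# usage: plan.py x y z ang_deg [x y z ang ...] : successive targets, all from the present pose
import sys; from h import *
from scipy.spatial.transform import Rotation as Ro
def plan(T,s=None):
    s=s or read_state(); R=Ro.from_quat(s['orientation']).as_matrix(); a=np.degrees(np.arctan2(R[1,1],R[0,1]))
    print('t',round(s['time'],2),'at',s['tool_pos'].round(4),'ang',round(a,1),'j7',s['qpos'][6].round(2),'F',s['contact_force'].round(1),'gap',round(s['finger_gap'],4),'ff',round(s['finger_force'],1))
    for x,y,z,b in T:
        sh=R.T@(np.array([x,y,z])-s['tool_pos'])*100; turn=-((b-a+90)%180-90); print(sh.round(2),'turn',round(turn,1))
if __name__=='__main__':
    v=[float(i) for i in sys.argv[1:]]; plan([v[i:i+4] for i in range(0,len(v),4)])
E
python3 - <<'E'
from plan import *
f=grab('top'); print(toplane(f,[[266,185.3],[287.0,203.6]],.09),toplane(f,[[320.3,191]],.058))
plan([(.618,.170,.14,105),(.618,.170,.064,105)])
E
```

```text
[[0.61762651 0.16625845 0.09      ]
 [0.56566279 0.1051851  0.09      ]] [[0.60559305 0.01131235 0.058     ]]
t 0.35 at [0.2129 0.614  0.2223] ang 70.9 j7 -0.06 F [0.8 0.5 0. ] gap 0.0869 ff 0.0
[-52.82 -28.68   8.25] turn -34.1
[-52.82 -28.68  15.85] turn -34.1
```

>>> apply_moves(steps=[[[0.7,-5,-2.7,0,-4],[0.7,-10,-5.4,0,-8],[0.7,-15,-8.1,0,-12],[0.7,-20,-10.8,0,-16],[0.7,-25,-13.5,0,-20],[0.7,-30,-16.2,0,-24],[0.7,-35,-18.9,0,-28],[0.7,-40,-21.6,1,-32],[0.7,-44,-23.8,3,-34],[0.7,-48,-26,5,-34]]], squeeze=6)

```text
time: 1.35
tool_pos: [0.5494, 0.247, 0.1904]
orientation: [-0.13, 0.992, 0.001, 0.001]
contact_force: [0.8, 0.7, 0.3]
finger_gap: 0.0608
finger_force: 0.0
```

```bash
python3 plan.py .618 .168 .085 105 .618 .168 .064 105
```

```text
t 1.35 at [0.5494 0.247  0.1904] ang 104.9 j7 1.4 F [0.8 0.7 0.3] gap 0.0608 ff 0.0
[-4.57 -9.4  10.55] turn -0.1
[-4.56 -9.41 12.65] turn -0.1
```

>>> apply_moves(steps=[[[0.7,-1.2,-2.5,2,0],[0.7,-2.45,-5.1,5,0],[0.7,-2.45,-5.1,8.5,0],[0.7,-2.45,-5.1,8.5,0],[0.7,-2.45,-5.1,8.5,0],[0.7,-2.45,-5.1,8.5,0]]])

```text
time: 1.95
tool_pos: [0.5852, 0.2071, 0.1069]
orientation: [-0.13, 0.991, 0.001, 0.002]
contact_force: [0.6, 0.0, 0.1]
finger_gap: 0.0615
finger_force: 0.0
```

```bash
python3 plan.py .618 .168 .064 105
```

```text
t 1.95 at [0.5852 0.2071 0.1069] ang 105.0 j7 1.51 F [0.6 0.  0.1] gap 0.0615 ff 0.0
[-2.15 -4.63  4.29] turn -0.0
```

>>> apply_moves(steps=[[[0.7,-2.15,-4.63,0,0],[0.7,-2.15,-4.63,0,0],[0.7,-2.15,-4.63,2,0],[0.7,-2.15,-4.63,4.2,0],[0.7,-2.15,-4.63,4.2,0],[0.7,-2.15,-4.63,4.2,0]]])

```text
time: 2.55
tool_pos: [0.6176, 0.1669, 0.0642]
orientation: [-0.13, 0.992, 0.0, 0.001]
contact_force: [1.5, -0.5, 0.9]
finger_gap: 0.061
finger_force: 0.0
```

```bash
python3 plan.py .618 .168 .064 105
```

```text
t 2.55 at [0.6176 0.1669 0.0642] ang 104.9 j7 1.6 F [ 1.5 -0.5  0.9] gap 0.061 ff 0.0
[-0.06  0.1   0.02] turn -0.1
```

>>> apply_moves(steps=[[[0.1,0,0,0,0],[0.1,0,0,0,0],[0.1,0,0,0,0],[0.1,0,0,0,0],[0.1,0,0,0,0],[0.1,0,0,0,0],[0.1,0,0,0,0]]])

```text
time: 3.25
tool_pos: [0.6173, 0.1673, 0.0628]
orientation: [-0.13, 0.992, 0.001, 0.001]
contact_force: [0.4, 1.5, -0.4]
finger_gap: 0.014
finger_force: 3.2
```

```bash
cat > arc.py <<'E'
import sys; from plan import *
a0,a1,n=map(float,sys.argv[1:4]); hx,hy=.5676,.112; s=read_state(); p=s['tool_pos']
off=np.array([hx+.078*np.cos(np.radians(a0)),hy+.078*np.sin(np.radians(a0))])-p[:2]; print('model-tcp',off.round(4))
plan([(hx-off[0]+.078*np.cos(np.radians(a)),hy-off[1]+.078*np.sin(np.radians(a)),p[2],105) for a in np.linspace(a0,a1,int(n)+1)[1:]])
E
python3 arc.py 48.5 -16 10
```

```text
model-tcp [0.002  0.0031]
t 3.25 at [0.6173 0.1673 0.0628] ang 104.9 j7 1.6 F [ 0.4  1.5 -0.4] gap 0.014 ff 3.2
[-0.44 -0.76 -0.  ] turn -0.1
[-0.8  -1.56 -0.  ] turn -0.1
[-1.06 -2.4  -0.  ] turn -0.1
[-1.23 -3.26 -0.  ] turn -0.1
[-1.3  -4.13 -0.  ] turn -0.1
[-1.27 -5.01 -0.  ] turn -0.1
[-1.15 -5.88 -0.01] turn -0.1
[-0.92 -6.73 -0.01] turn -0.1
[-0.6  -7.54 -0.01] turn -0.1
[-0.2  -8.32 -0.01] turn -0.1
```

>>> apply_moves(steps=[[[0.1,-0.44,-0.76,0,0],[0.1,-0.8,-1.56,0,0],[0.1,-1.06,-2.4,0,0],[0.1,-1.23,-3.26,0,0],[0.1,-1.3,-4.13,0,0],[0.1,-1.27,-5.01,0,0],[0.1,-1.15,-5.88,0,0],[0.1,-0.92,-6.73,0,0],[0.1,-0.6,-7.54,0,0],[0.1,-0.2,-8.32,0,0]]])

```text
time: 4.25
tool_pos: [0.64, 0.0854, 0.0625]
orientation: [-0.129, 0.992, -0.0, -0.0]
contact_force: [1.0, 1.7, 0.2]
finger_gap: 0.0136
finger_force: 6.0
```

>>> apply_moves(steps=[[[0.1,0,0,0,0],[0.1,0,0,0,0],[0.45,0,0,0,0],[0.45,0,0,0,0],[0.45,0,0,0,0],[0.45,0,0,-3,0],[0.45,0,0,-7,0],[0.45,0,0,-10,0],[0.45,0,0,-10,0]]])

```text
time: 5.15
tool_pos: [0.6434, 0.0867, 0.1683]
orientation: [-0.13, 0.992, 0.0, 0.005]
contact_force: [0.4, -0.3, -0.6]
finger_gap: 0.0392
finger_force: 0.0
```

```bash
python3 plan.py .4465 -.032 .14 0 .4465 -.032 .013 0
```

```text
t 5.15 at [0.6434 0.0867 0.1683] ang 104.9 j7 1.72 F [ 0.4 -0.3 -0.6] gap 0.0392 ff 0.0
[22.1  -6.41  2.63] turn -75.1
[22.22 -6.4  15.33] turn -75.1
```

>>> apply_moves(steps=[[[0.7,0,0,-1,8.5],[0.7,2,-0.6,-1,17],[0.7,5,-1.4,0,25.5],[0.7,8,-2.3,0,34],[0.7,11,-3.2,1,42.5],[0.7,14,-4.1,2,51],[0.7,17,-5,2.5,59.5],[0.7,20,-5.8,2.5,68],[0.7,22.1,-6.4,2.5,76.5],[0.7,22.1,-6.4,2.5,85]]])

```text
time: 6.15
tool_pos: [0.4402, -0.0338, 0.1367]
orientation: [0.578, 0.816, -0.0, -0.001]
contact_force: [0.3, 0.0, -0.4]
finger_gap: 0.0606
finger_force: 0.0
```

>>> apply_moves(steps=[[[0.7,0,0,0,8.5],[0.7,0,0,0,17],[0.7,0,0,0,20],[0.7,0,0,0,20]]])

```text
time: 6.55
tool_pos: [0.4426, -0.0323, 0.1371]
orientation: [0.708, 0.706, -0.0, -0.0]
contact_force: [-0.0, 1.0, 0.5]
finger_gap: 0.0608
finger_force: 0.0
```

```bash
python3 plan.py .4465 -.032 .06 0 .4465 -.032 .014 0; python3 - <<'E'
from h import *
f=grab('top'); cv2.imwrite('pics/t2.png',cv2.resize(f['color'][150:290,180:440],None,fx=3,fy=3,interpolation=cv2.INTER_CUBIC)[...,::-1])
E
```

```text
t 6.55 at [ 0.4426 -0.0323  0.1371] ang -0.1 j7 -0.02 F [-0.   1.   0.5] gap 0.0608 ff 0.0
[0.03 0.39 7.71] turn -0.1
[ 0.03  0.4  12.31] turn -0.1
```

View pics/t2.png

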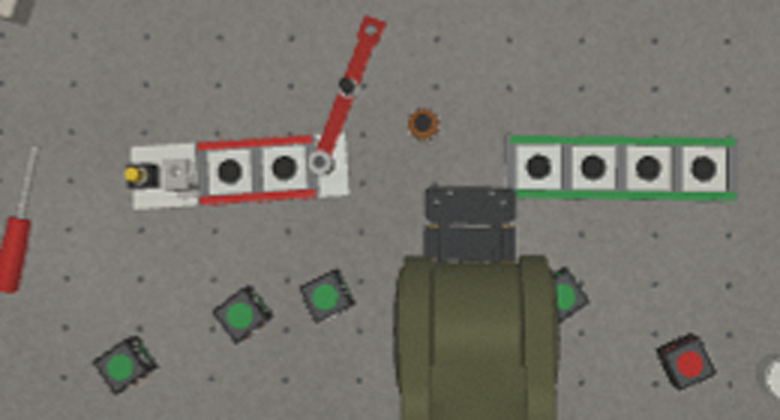

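The bar now stands clear at about 1.9 rad, with its tip at (372,25) in the crop. The other cubes haven't moved. Next I grasp the first red cube.

>>> apply_moves(steps=[[[0.7,0,0.4,3,0],[0.7,0,0.4,6,0],[0.7,0,0.4,9,0],[0.7,0,0.4,11,0],[0.7,0,0.4,12.2,0],[0.7,0,0.4,12.2,0],[0.35,0,0.4,12.2,0],[0.35,0,0.4,12.2,0],[0.35,0,0.4,12.2,0],[0.35,0,0.4,12.2,0]]], squeeze=8)

```text
time: 7.6
tool_pos: [0.4479, -0.0321, 0.0165]
orientation: [0.708, 0.706, 0.001, 0.0]
contact_force: [-0.9, -0.1, 2.7]
finger_gap: 0.0399
finger_force: 8.0
```

>>> apply_moves(steps=[[[0.35,0,0,0,0],[0.35,0,0,0,0]]])

```text
time: 7.8
tool_pos: [0.4479, -0.0321, 0.0164]
orientation: [0.708, 0.706, 0.001, 0.0]
contact_force: [-0.4, 0.5, 6.2]
finger_gap: 0.0396
finger_force: 8.0
```

```bash
python3 plan.py .5649 .1539 .14 4.2
```

```text
t 7.8 at [ 0.4479 -0.0321  0.0164] ang -0.1 j7 0.07 F [-0.4  0.5  6.2] gap 0.0396 ff 8.0
[ 18.63  11.68 -12.33] turn -4.3
```

>>> apply_moves(steps=[[[0.7,0,0,0,0],[0.7,0,0,0,0],[0.7,0,0,0,0],[0.7,0,0,-4,0],[0.7,0,0,-8,0],[0.7,0,0,-12,0],[0.7,-3,0,-13,0],[0.7,-3,0,-13,0]]])

```text
time: 8.6
tool_pos: [0.4486, -0.0657, 0.148]
orientation: [0.709, 0.705, 0.001, 0.002]
contact_force: [-1.0, 0.1, 0.9]
finger_gap: 0.0607
finger_force: 0.0
```

```bash
python3 plan.py .3755 -.252 .14 24.8 .3755 -.252 .015 24.8
```

```text
t 8.6 at [ 0.4486 -0.0657  0.148 ] ang -0.4 j7 0.05 F [-1.   0.1  0.9] gap 0.0607 ff 0.0
[-18.68  -7.19   0.78] turn -25.2
[-18.66  -7.26  13.28] turn -25.2
```

>>> apply_moves(steps=[[[0.7,-4,-1.4,0,-8],[0.7,-8,-3,0,-16],[0.7,-12,-4.6,0,-24],[0.7,-16,-6.2,0,-25.2],[0.7,-18.7,-7.2,0,-25.2],[0.7,-18.7,-7.2,2,-25.2],[0.7,-18.7,-7.2,4,-25.2],[0.7,-18.7,-7.2,4,-25.2],[0.7,-18.7,-7.2,4,-25.2]]])

```text
time: 9.5
tool_pos: [0.3742, -0.2488, 0.1053]
orientation: [0.537, 0.844, -0.0, -0.001]
contact_force: [1.0, -0.0, -0.0]
finger_gap: 0.0609
finger_force: 0.0
```

```bash
python3 plan.py .3755 -.252 .016 24.8; python3 m.py
```

```text
t 9.5 at [ 0.3742 -0.2488  0.1053] ang 25.1 j7 0.95 F [ 1. -0. -0.] gap 0.0609 ff 0.0
[-0.35 -0.01  8.92] turn 0.3
g [249.7 141.9] 55 tag [0.7532 0.2257] rect [0.6246 0.1276] [0.376 0.078] 37.5 324 0.0228
g [287.9 248.5] 58 tag [0.4358 0.1055] rect [0.4356 0.1041] [0.041 0.041] 27.0 196 0.0444
g [367.  248.6] 58 tag [ 0.438  -0.1276] rect [ 0.4388 -0.1281] [0.041 0.041] 34.3 192 0.0442
g [259.4 254.6] 54 tag [0.4171 0.1891] rect [0.4166 0.1875] [0.041 0.041] 39.2 192 0.0443
g [219.5 271.9] 58 tag [0.3657 0.3053] rect [0.3656 0.3038] [0.04  0.042] 34.2 199 0.0445
r [291.  190.9] 97 tag [0.6064 0.099 ] rect [0.5805 0.0502] [0.198 0.076] 60.9 350 0.0024
r [264.5 197. ] 100 tag [0.5875 0.1776] rect [0.5664 0.0964] [0.256 0.069] 74.7 361 0.0051
r [265.2 215.1] 107 tag [0.5337 0.1745] rect [0.535  0.1813] [0.055 0.058] 0.1 361 0.0054
r [334.5 245.1] 58 tag [ 0.447  -0.0319] rect [ 0.4459 -0.032 ] [0.039 0.038] 0.5 187 0.0447
r [411.7 269.6] 16 tag [ 0.3782 -0.2584] rect [ 0.3793 -0.2622] [0.014 0.017] 30.9 29 0.0448
```

>>> apply_moves(steps=[[[0.7,-0.35,0,3,0.3],[0.7,-0.35,0,6,0.3],[0.7,-0.35,0,8,0.3],[0.7,-0.35,0,9,0.3],[0.7,-0.35,0,9,0.3],[0.35,-0.35,0,9,0.3],[0.35,-0.35,0,9,0.3],[0.35,-0.35,0,9,0.3],[0.35,-0.35,0,9,0.3],[0.35,-0.35,0,9,0.3]]])

```text
time: 10.55
tool_pos: [0.3768, -0.2525, 0.0164]
orientation: [0.539, 0.842, 0.0, 0.001]
contact_force: [-0.4, -0.2, 6.3]
finger_gap: 0.0395
finger_force: 8.0
```

>>> apply_moves(steps=[[[0.35,0,0,0,0],[0.35,0,0,0,0],[0.35,0,0,-3,0],[0.35,0,0,-7,0],[0.35,0,0,-11,0],[0.35,0,0,-13,0],[0.35,0,0,-13,0]]])

```text
time: 11.25
tool_pos: [0.3781, -0.2531, 0.1483]
orientation: [0.539, 0.842, 0.001, 0.003]
contact_force: [0.1, -0.1, -1.0]
finger_gap: 0.0401
finger_force: 8.0
```

```bash
python3 plan.py .5614 .2099 .14 4.2
```

```text
t 11.25 at [ 0.3781 -0.2531  0.1483] ang 24.8 j7 0.91 F [ 0.1 -0.1 -1. ] gap 0.0401 ff 8.0
[34.35 36.05  0.9 ] turn 20.6
```

>>> apply_moves(steps=[[[0.35,3,3.15,0,2],[0.35,6,6.3,0,5],[0.35,9.2,9.65,0,9],[0.35,12.4,13,0,14],[0.35,15.6,16.4,0,18],[0.35,18.8,19.7,0,20.6],[0.35,22,23.1,0,20.6],[0.35,25.2,26.4,0,20.6],[0.35,28.4,29.8,0,20.6],[0.35,31.4,33,0,20.6]]])

```text
time: 12.25
tool_pos: [0.5434, 0.1728, 0.143]
orientation: [0.681, 0.733, -0.001, -0.001]
contact_force: [2.3, -0.0, -1.1]
finger_gap: 0.0395
finger_force: 8.0
```

>>> apply_moves(steps=[[[0.35,0,0,0,0],[0.35,0,0,0,0],[0.35,0,0,0,0]]])

```text
time: 12.55
tool_pos: [0.5433, 0.1692, 0.1439]
orientation: [0.682, 0.732, -0.002, -0.0]
contact_force: [0.9, -0.4, -0.8]
finger_gap: 0.0398
finger_force: 8.0
```

```bash
python3 plan.py .5614 .2099 .04 4.2
```

```text
t 12.55 at [0.5433 0.1692 0.1439] ang 4.1 j7 -0.22 F [ 0.9 -0.4 -0.8] gap 0.0398 ff 8.0
[ 3.95  2.12 10.38] turn -0.1
```

>>> apply_moves(steps=[[[0.35,3.9,2.1,0,0],[0.35,3.9,2.1,0,0],[0.35,3.9,2.1,3,0],[0.35,3.9,2.1,6,0],[0.35,3.9,2.1,9,0],[0.35,3.9,2.1,10.9,0],[0.35,3.9,2.1,10.9,0],[0.35,3.9,2.1,10.9,0]]])

```text
time: 13.35
tool_pos: [0.5624, 0.2104, 0.0369]
orientation: [0.681, 0.732, -0.0, 0.0]
contact_force: [-0.9, 0.1, -1.4]
finger_gap: 0.0398
finger_force: 8.0
```

```bash
python3 plan.py .5614 .2089 .023 4.2
```

```text
t 13.35 at [0.5624 0.2104 0.0369] ang 4.1 j7 -0.24 F [-0.9  0.1 -1.4] gap 0.0398 ff 8.0
[-0.14 -0.11  1.39] turn -0.1
```

>>> apply_moves(steps=[[[0.35,-0.15,-0.1,0,0],[0.35,-0.15,-0.1,0.4,0],[0.35,-0.15,-0.1,0.8,0],[0.35,-0.15,-0.1,1.2,0],[0.35,-0.15,-0.1,1.2,0]]])

```text
time: 13.85
tool_pos: [0.5608, 0.2099, 0.0239]
orientation: [0.681, 0.732, -0.001, -0.0]
contact_force: [-0.1, 0.7, -1.2]
finger_gap: 0.0399
finger_force: 8.0
```

```bash
python3 plan.py .5614 .2089 .023 4.2
```

```text
t 13.85 at [0.5608 0.2099 0.0239] ang 4.2 j7 -0.23 F [-0.1  0.7 -1.2] gap 0.0399 ff 8.0
[-0.1   0.05  0.09] turn -0.0
```

>>> apply_moves(steps=[[[0.35,0,0,0.12,0],[0.35,0,0,0.12,0],[0.65,0,0,0.12,0],[0.65,0,0,0.12,0],[0.65,0,0,-3,0],[0.65,0,0,-7,0],[0.65,-2,-1.5,-9,2],[0.65,-6,-3.5,-10,4],[0.65,-9.5,-5.5,-10,4],[0.65,-13,-7,-10,4]]])

```text
time: 14.85
tool_pos: [0.5006, 0.074, 0.1255]
orientation: [0.706, 0.708, 0.001, 0.0]
contact_force: [0.5, -0.1, 0.2]
finger_gap: 0.0566
finger_force: 0.0
```

>>> apply_moves(steps=[[[0.65,0,0,0,0]]])

```text
time: 14.95
tool_pos: [0.5, 0.0694, 0.1252]
orientation: [0.709, 0.705, -0.0, 0.0]
contact_force: [0.4, 0.3, -0.1]
finger_gap: 0.0565
finger_force: 0.0
```

```bash
python3 plan.py .448 -.032 .14 0
```

```text
t 14.95 at [0.5    0.0694 0.1252] ang -0.3 j7 -0.16 F [ 0.4  0.3 -0.1] gap 0.0565 ff 0.0
[-10.16  -5.15  -1.47] turn -0.3
```

>>> apply_moves(steps=[[[0.65,-3.5,-1.8,0,0],[0.65,-7,-3.5,0,0],[0.65,-10.1,-5.15,0,0],[0.65,-10.1,-5.15,0,0],[0.65,-10.1,-5.15,2,0],[0.65,-10.1,-5.15,4,0],[0.65,-10.1,-5.15,4,0]]])

```text
time: 15.65
tool_pos: [0.4484, -0.0251, 0.0828]
orientation: [0.706, 0.708, -0.001, -0.001]
contact_force: [0.0, -0.1, 0.5]
finger_gap: 0.0563
finger_force: 0.0
```

```bash
python3 plan.py .448 -.032 .016 0; python3 m.py
```

```text
t 15.65 at [ 0.4484 -0.0251  0.0828] ang 0.2 j7 0.01 F [ 0.  -0.1  0.5] gap 0.0563 ff 0.0
[-0.68 -0.02  6.68] turn 0.2
g [249.1 142. ] 53 tag [0.7527 0.2272] rect [0.6234 0.1285] [0.375 0.078] 37.9 325 0.0295
g [287.9 248.5] 58 tag [0.4358 0.1055] rect [0.4363 0.1043] [0.04  0.041] 27.5 191 0.0445
g [367.  248.6] 58 tag [ 0.438  -0.1276] rect [ 0.4387 -0.128 ] [0.04  0.041] 34.1 187 0.0447
g [259.3 254.6] 55 tag [0.4172 0.1893] rect [0.4173 0.1873] [0.04  0.042] 37.3 187 0.0444
g [219.5 271.9] 58 tag [0.3657 0.3053] rect [0.3659 0.303 ] [0.04  0.041] 35.9 202 0.0446
r [291.1 190.8] 97 tag [0.6068 0.0988] rect [0.5807 0.0504] [0.198 0.076] 60.9 350 0.0031
r [264.2 197.1] 104 tag [0.5872 0.1787] rect [0.5668 0.0962] [0.257 0.064] 73.4 317 0.0043
r [252.6 205.7] 57 tag [0.5613 0.2126] rect [0.5595 0.2099] [0.041 0.04 ] 6.2 199 0.0503
r [265.  215.1] 109 tag [0.5336 0.1749] rect [0.5321 0.0955] [0.229 0.058] 88.0 322 0.0051
```

>>> apply_moves(steps=[[[0.65,-0.68,0,0,0],[0.65,-0.68,0,3,0],[0.65,-0.68,0,5,0],[0.65,-0.68,0,6.7,0],[0.65,-0.68,0,6.7,0],[0.35,-0.68,0,6.7,0],[0.35,-0.68,0,6.7,0],[0.35,-0.68,0,6.7,0],[0.35,-0.68,0,6.7,0]]])

```text
time: 16.6
tool_pos: [0.4504, -0.0327, 0.0186]
orientation: [0.706, 0.708, 0.001, 0.0]
contact_force: [-3.1, 0.3, 7.0]
finger_gap: 0.0401
finger_force: 8.0
```

>>> apply_moves(steps=[[[0.35,0,0,0,0],[0.35,0,0,-4,0],[0.35,0,0,-8,0],[0.35,0,0,-12,0],[0.35,3,2,-13,-2],[0.35,7,4.5,-13,-4.2],[0.35,11,7,-13,-4.2],[0.35,15,9.5,-13,-4.2],[0.35,15,9.5,-13,-4.2],[0.35,15,9.5,-13,-4.2]]])

```text
time: 17.6
tool_pos: [0.5443, 0.1186, 0.147]
orientation: [0.679, 0.735, -0.001, 0.0]
contact_force: [-0.1, -0.3, -0.9]
finger_gap: 0.0403
finger_force: 8.0
```

```bash
python3 plan.py .565 .1535 .037 4.2
```

```text
t 17.6 at [0.5443 0.1186 0.147 ] ang 4.5 j7 -0.13 F [-0.1 -0.3 -0.9] gap 0.0403 ff 8.0
[ 3.32  2.35 10.99] turn 0.3
```

>>> apply_moves(steps=[[[0.35,3.3,2.35,0,0.3],[0.35,3.3,2.35,0,0.3],[0.35,3.3,2.35,4,0.3],[0.35,3.3,2.35,8,0.3],[0.35,3.3,2.35,10.8,0.3],[0.35,3.3,2.35,10.8,0.3],[0.35,3.3,2.35,10.8,0.3]]])

```text
time: 18.3
tool_pos: [0.5654, 0.1512, 0.0402]
orientation: [0.682, 0.731, -0.0, 0.0]
contact_force: [0.6, -0.4, -0.9]
finger_gap: 0.0398
finger_force: 8.0
```

```bash
python3 plan.py .565 .1535 .027 4.2
```

```text
t 18.3 at [0.5654 0.1512 0.0402] ang 4.0 j7 -0.13 F [ 0.6 -0.4 -0.9] gap 0.0398 ff 8.0
[ 0.24 -0.02  1.32] turn -0.2
```

>>> apply_moves(steps=[[[0.35,0.2,0,0,-0.2],[0.35,0.2,0,0.5,-0.2],[0.35,0.2,0,1,-0.2],[0.35,0.2,0,1.3,-0.2],[0.35,0.2,0,1.4,-0.2],[0.35,0.2,0,1.4,-0.2]]])

```text
time: 18.9
tool_pos: [0.565, 0.1542, 0.0254]
orientation: [0.68, 0.733, -0.0, -0.0]
contact_force: [0.4, 0.6, -1.2]
finger_gap: 0.0401
finger_force: 8.0
```

```bash
python3 plan.py .4145 -.1276 .14 34
```

```text
t 18.9 at [0.565  0.1542 0.0254] ang 4.3 j7 -0.13 F [ 0.4  0.6 -1.2] gap 0.0401 ff 8.0
[-26.98 -17.12 -11.45] turn -29.7
```

>>> apply_moves(steps=[[[0.65,0,0,0,0],[0.65,0,0,0,0],[0.65,0,0,-3,0],[0.65,0,0,-7,0],[0.65,0,0,-11,8],[0.65,-4,-3,-12,16],[0.65,-8,-6,-12,24],[0.65,-10,-8,-12,32],[0.65,-10,-8,-12,40],[0.65,-10,-8,-12,48]]])

```text
time: 19.9
tool_pos: [0.4927, 0.0476, 0.1464]
orientation: [0.921, 0.389, 0.001, -0.0]
contact_force: [-0.4, -0.5, 0.6]
finger_gap: 0.0561
finger_force: 0.0
```

```bash
python3 r.py 2>&1 | tail -13; python3 m.py; python3 - <<'E'
from h import *
f=grab('top'); g=f['color'][172:186,288:304].astype(int).sum(2); v,u=np.nonzero(g<130); print(len(u),toplane(f,[[u.mean()+288,v.mean()+172]],.085))
cv2.imwrite('pics/t3.png',cv2.resize(f['color'][150:230,210:330],None,fx=5,fy=5,interpolation=cv2.INTER_CUBIC)[...,::-1])
E
```

```text
line [ 0.70548695 -0.70872295  0.60380185  0.12637961]
>74 550 mean [0.5227 0.0551 0.5593] zmax 1.203
(0.047, [295.3, 181.8]) 6 mean [0.632  0.0852 0.0582] zmax 0.0612
(0.047, [253.0, 206.3]) 110 mean [0.5591 0.2099 0.0509] zmax 0.0566
(0.047, [272.1, 203.2]) 87 mean [0.5687 0.1535 0.0507] zmax 0.0564
(0.047, [286.7, 203.1]) 39 mean [0.569  0.1095 0.0599] zmax 0.062
(0.047, [243.2, 207.8]) 11 mean [0.5543 0.2386 0.0517] zmax 0.0588
(0.047, [226.7, 208.3]) 6 mean [0.5521 0.2862 0.0562] zmax 0.0587
(0.062, [286.8, 203.3]) 16 mean [0.5679 0.1084 0.0657] zmax 0.0685
(0.062, [238.3, 207.5]) 78 mean [0.5544 0.2494 0.0679] zmax 0.0725
(0.062, [224.0, 207.8]) 21 mean [0.553  0.2908 0.069 ] zmax 0.0724
pin px 223.84 207.52 [[0.55380503 0.29111907]]
pin 25 mean [0.5541 0.2929 0.0625] zmax 0.0724
g [249.1 142.1] 54 tag [0.7526 0.2272] rect [0.7619 0.2366] [0.058 0.057] 1.3 321 0.0308
g [367.  248.6] 58 tag [ 0.438  -0.1276] rect [ 0.4388 -0.1281] [0.041 0.041] 34.2 189 0.0446
g [259.3 254.6] 55 tag [0.4172 0.1893] rect [0.4167 0.1874] [0.041 0.04 ] 38.1 180 0.045
g [219.5 271.9] 58 tag [0.3657 0.3053] rect [0.3659 0.3035] [0.041 0.042] 33.7 203 0.0445
r [291.  190.9] 97 tag [0.6064 0.099 ] rect [0.6083 0.1034] [0.061 0.056] 0.7 355 0.003
r [264.4 197.1] 110 tag [0.5871 0.1779] rect [0.5669 0.0961] [0.257 0.063] 73.2 245 0.0023
r [271.6 204.7] 57 tag [0.5648 0.1561] rect [0.5661 0.1545] [0.036 0.04 ] 3.0 153 0.0507
r [252.6 205.7] 57 tag [0.5613 0.2126] rect [0.5595 0.209 ] [0.041 0.041] 5.4 207 0.0502
r [255.3 215.7] 51 tag [0.5315 0.2038] rect [0.5299 0.1112] [0.259 0.056] 89.0 261 0.0037
4 [[0.63929683 0.08461745 0.085     ]]
```

View pics/t3.png

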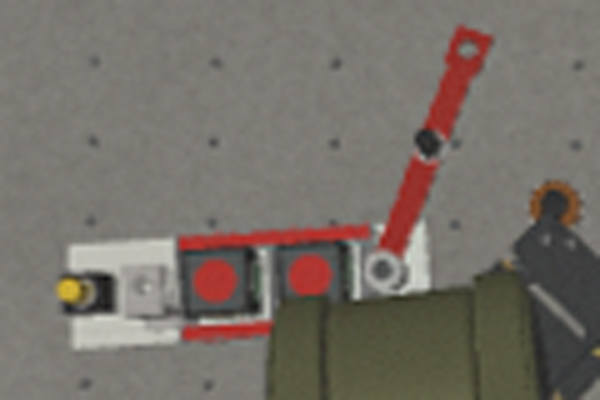

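Both reds are seated, with tops at 50.5 mm, and the knob is at (.640,.0855). I'll grip it and swing the bar shut.

```bash
python3 plan.py .641 .0855 .14 100 .641 .0855 .063 100
```

```text
t 20.1 at [0.4931 0.0487 0.1459] ang -43.5 j7 -0.89 F [-0.1 -0.3  0.7] gap 0.0565 ff 0.0
[12.85  8.19  0.6 ] turn 36.5
[12.85  8.19  8.3 ] turn 36.5
```

>>> apply_moves(steps=[[[0.65,3.5,2.2,0,8],[0.65,7,4.4,0,16],[0.65,10,6.4,0,24],[0.65,12.85,8.2,0,32],[0.65,12.85,8.2,0,36.5],[0.65,12.85,8.2,1,36.5],[0.65,12.85,8.2,3,36.5],[0.65,12.85,8.2,3,36.5],[0.65,12.85,8.2,3,36.5]]])

```text
time: 21.0
tool_pos: [0.6401, 0.0846, 0.1152]
orientation: [0.996, 0.086, -0.001, -0.0]
contact_force: [0.4, -1.0, 0.1]
finger_gap: 0.0566
finger_force: 0.0
```

```bash
python3 plan.py .641 .0855 .064 100
```

```text
t 21.0 at [0.6401 0.0846 0.1152] ang -80.1 j7 -1.41 F [ 0.4 -1.   0.1] gap 0.0566 ff 0.0
[ 0.11 -0.07  5.12] turn -0.1
```

>>> apply_moves(steps=[[[0.65,0.1,0,2.5,0],[0.65,0.1,0,5.1,0],[0.65,0.1,0,5.1,0],[0.65,0.1,0,5.1,0],[0.1,0.1,0,5.1,0],[0.1,0.1,0,5.1,0],[0.1,0.1,0,5.1,0],[0.1,0.1,0,5.1,0],[0.1,0.1,0,5.1,0],[0.1,0.1,0,5.1,0]]])

```text
time: 22.0
tool_pos: [0.6419, 0.0849, 0.0647]
orientation: [0.996, 0.085, 0.0, -0.0]
contact_force: [-0.7, 0.8, -0.6]
finger_gap: 0.0165
finger_force: 0.0
```

```bash
sed -i 's/hx,hy=.5676,.112/hx,hy=.5681,.1122/; s/,105)/,ga)/; s/^off=/ga=float(sys.argv[4]); off=/' arc.py; python3 arc.py -20 37 9 -55
```

```text
model-tcp [-0.0005  0.0006]
t 22.0 at [0.6419 0.0849 0.0647] ang -80.2 j7 -1.39 F [-0.7  0.8 -0.6] gap 0.0165 ff 0.0
[ 0.39 -0.77  0.  ] turn -25.2
[ 0.68 -1.58  0.  ] turn -25.2
[ 0.89 -2.42  0.  ] turn -25.2
[ 1.01 -3.27  0.  ] turn -25.2
[ 1.03 -4.13  0.  ] turn -25.2
[ 0.95 -4.99  0.  ] turn -25.2
[ 0.78 -5.83  0.  ] turn -25.2
[ 0.52 -6.65  0.  ] turn -25.2
[ 0.17 -7.44  0.  ] turn -25.2
```

>>> apply_moves(steps=[[[0.1,0,0,0,0],[0.1,0.39,-0.77,0,-2.8],[0.1,0.68,-1.58,0,-5.6],[0.1,0.89,-2.42,0,-8.4],[0.1,1.01,-3.27,0,-11.2],[0.1,1.03,-4.13,0,-14],[0.1,0.95,-4.99,0,-16.8],[0.1,0.78,-5.83,0,-19.6],[0.1,0.52,-6.65,0,-22.4],[0.1,0.17,-7.44,0,-25.2]]])

```text
time: 23.0
tool_pos: [0.6324, 0.158, 0.0649]
orientation: [0.954, 0.301, 0.001, 0.001]
contact_force: [2.6, -0.5, -1.4]
finger_gap: 0.0136
finger_force: 8.0
```

```bash
python3 arc.py 37 95 10 -30
```

```text
model-tcp [-0.002   0.0011]
t 23.0 at [0.6324 0.158  0.0649] ang -54.9 j7 -1.1 F [ 2.6 -0.5 -1.4] gap 0.0136 ff 8.0
[-0.07 -0.79 -0.  ] turn -24.9
[-0.21 -1.56 -0.  ] turn -24.9
[-0.44 -2.32 -0.01] turn -24.9
[-0.73 -3.05 -0.01] turn -24.9
[-1.1  -3.75 -0.01] turn -24.9
[-1.54 -4.4  -0.01] turn -24.9
[-2.05 -5.01 -0.02] turn -24.9
[-2.61 -5.56 -0.02] turn -24.9
[-3.22 -6.06 -0.02] turn -24.9
[-3.89 -6.49 -0.02] turn -24.9
```

>>> apply_moves(steps=[[[0.1,-0.07,-0.79,0,-2.5],[0.1,-0.21,-1.56,0,-5],[0.1,-0.44,-2.32,0,-7.5],[0.1,-0.73,-3.05,0,-10],[0.1,-1.1,-3.75,0,-12.5],[0.1,-1.54,-4.4,0,-15],[0.1,-2.05,-5.01,0,-17.5],[0.1,-2.61,-5.56,0,-20],[0.1,-3.22,-6.06,0,-22.5],[0.1,-3.89,-6.49,0,-25]]])

```text
time: 24.0
tool_pos: [0.5618, 0.1901, 0.065]
orientation: [0.865, 0.502, 0.001, 0.0]
contact_force: [19.8, 1.3, -3.9]
finger_gap: 0.0135
finger_force: 8.2
```

>>> apply_moves(steps=[[[0.1,0,0,0,0],[0.1,0,0,0,0]]])

```text
time: 24.2
tool_pos: [0.5621, 0.19, 0.065]
orientation: [0.866, 0.5, 0.001, -0.0]
contact_force: [3.5, 1.1, 0.5]
finger_gap: 0.0135
finger_force: 8.0
```

```bash
python3 arc.py 94.2 94.2 1 -30
```

```text
model-tcp [0.0003 0.    ]
t 24.2 at [0.5621 0.19   0.065 ] ang -29.9 j7 -0.8 F [3.5 1.1 0.5] gap 0.0135 ff 8.0
[0. 0. 0.] turn 0.1
```

>>> apply_moves(steps=[[[0.3,0,0,0,0],[0.3,0,0,0,0],[0.35,0,0,0,0],[0.35,0,0,-3,0],[0.5,0,0,-6,0],[0.5,0,0,-6,-8],[0.5,0,0,-6,-16],[0.5,0,0,-6,-24],[0.5,0,0,-6,-32],[0.5,0,0,-6,-34.2]]])

```text
time: 25.2
tool_pos: [0.5612, 0.1892, 0.1241]
orientation: [0.679, 0.734, -0.001, -0.0]
contact_force: [-0.0, -0.2, -0.7]
finger_gap: 0.0429
finger_force: 0.0
```

```bash
python3 plan.py .5548 .2935 .09 4.2 .5548 .2935 .047 4.2
```

```text
t 25.2 at [0.5612 0.1892 0.1241] ang 4.4 j7 -0.24 F [-0.  -0.2 -0.7] gap 0.0429 ff 0.0
[10.45  0.17  3.41] turn 0.2
[10.45  0.18  7.71] turn 0.2
```

>>> apply_moves(steps=[[[0.5,3.5,0.06,0,0.2],[0.5,7,0.1,0,0.2],[0.5,10.4,0.17,0,0.2],[0.5,10.4,0.17,2,0.2],[0.5,10.4,0.17,3,0.2],[0.5,10.4,0.17,3,0.2],[0.5,10.4,0.17,3,0.2]]])

```text
time: 25.9
tool_pos: [0.5562, 0.2917, 0.0944]
orientation: [0.683, 0.731, -0.001, 0.0]
contact_force: [0.2, 0.9, 0.5]
finger_gap: 0.0433
finger_force: 0.0
```

```bash
python3 plan.py .5548 .2935 .047 4.2; python3 - <<'E'
from h import *
f=grab('top'); cv2.imwrite('pics/t4.png',cv2.resize(f['color'][190:220,210:310],None,fx=8,fy=8,interpolation=cv2.INTER_CUBIC)[...,::-1])
E
```

```text
t 25.9 at [0.5562 0.2917 0.0944] ang 3.9 j7 -0.4 F [0.2 0.9 0.5] gap 0.0433 ff 0.0
[ 0.19 -0.12  4.74] turn -0.3
```

View pics/t4.png

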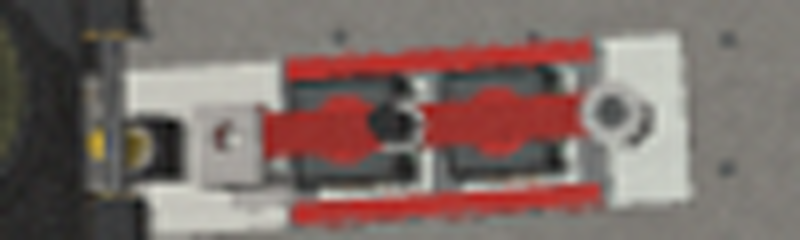

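The bar is shut, running from the hinge at (610,110) into the fork at (230,138), and red shows through the fork hole. The pin sits at (130,145), between the fingers. I'll grip it now.

>>> apply_moves(steps=[[[0.5,0.2,-0.1,1,-0.3],[0.5,0.2,-0.1,3,-0.3],[0.5,0.2,-0.1,4.7,-0.3],[0.5,0.2,-0.1,4.7,-0.3],[0.1,0.2,-0.1,4.7,-0.3],[0.1,0.2,-0.1,4.7,-0.3],[0.1,0.2,-0.1,4.7,-0.3],[0.1,0.2,-0.1,4.7,-0.3],[0.1,0.2,-0.1,4.7,-0.3],[0.1,0.2,-0.1,4.7,-0.3]]], squeeze=20)

```text
time: 26.95
tool_pos: [0.5551, 0.2954, 0.0482]
orientation: [0.68, 0.733, 0.0, 0.0]
contact_force: [-1.1, 0.4, 3.0]
finger_gap: 0.0133
finger_force: 20.0
```

```bash
python3 plan.py .5548 .2935 .11 4.2
```

```text
t 26.95 at [0.5551 0.2954 0.0482] ang 4.3 j7 -0.39 F [-1.1  0.4  3. ] gap 0.0133 ff 20.0
[-0.18 -0.04 -6.18] turn 0.1
```

>>> apply_moves(steps=[[[0.1,0,0,0,0],[0.1,0,0,-1,0],[0.1,0,0,-2.5,0],[0.1,0,0,-4.5,0],[0.1,0,0,-6.6,0],[0.1,0,0,-6.6,0],[0.1,-2,0,-6.6,0],[0.1,-4.2,0,-6.6,0],[0.1,-4.2,0,-6.6,0],[0.1,-4.2,0,-6.6,0]]])

```text
time: 27.95
tool_pos: [0.5578, 0.2516, 0.1129]
orientation: [0.681, 0.732, -0.001, -0.0]
contact_force: [-0.1, 0.3, -0.8]
finger_gap: 0.0129
finger_force: 20.0
```

```bash
python3 plan.py .558 .2535 .076 4.2; python3 - <<'E'
from h import *
f=grab('scene'); cv2.imwrite('pics/s2.png',cv2.resize(f['color'][190:270,360:450],None,fx=7,fy=7,interpolation=cv2.INTER_CUBIC)[...,::-1])
E
```

```text
t 27.95 at [0.5578 0.2516 0.1129] ang 4.1 j7 -0.34 F [-0.1  0.3 -0.8] gap 0.0129 ff 20.0
[0.19 0.03 3.69] turn -0.1
```

View pics/s2.png

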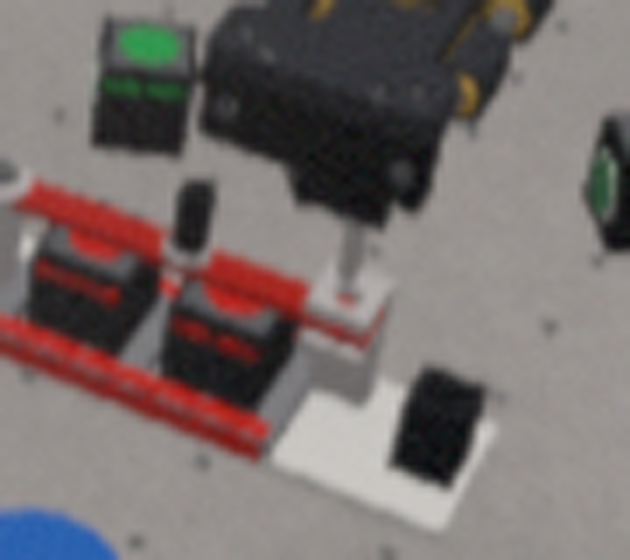

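The pin tip at (347,288) is right over the hole at (347,297). I'll lower it gently.

>>> apply_moves(steps=[[[0.1,0,0,0.5,0],[0.1,0,0,0.9,0],[0.1,0,0,1.2,0],[0.1,0,0,1.5,0]]])

```text
time: 28.4
tool_pos: [0.5577, 0.2536, 0.098]
orientation: [0.68, 0.733, -0.0, -0.0]
contact_force: [-0.2, -0.8, -0.5]
finger_gap: 0.0135
finger_force: 20.0
```

```bash
python3 plan.py .5578 .2518 .0755 4.2
```

```text
t 28.4 at [0.5577 0.2536 0.098 ] ang 4.3 j7 -0.34 F [-0.2 -0.8 -0.5] gap 0.0135 ff 20.0
[-0.18 -0.    2.25] turn 0.1
```

>>> apply_moves(steps=[[[0.1,0,0,0.5,0],[0.1,0,0,1,0],[0.1,0,0,1.5,0],[0.1,0,0,2,0],[0.1,0,0,2.1,0],[0.1,0,0,2.1,0]]])

```text
time: 29.0
tool_pos: [0.5578, 0.2532, 0.0773]
orientation: [0.68, 0.733, -0.0, -0.0]
contact_force: [-0.0, -1.3, -0.2]
finger_gap: 0.0133
finger_force: 20.0
```

```bash
python3 plan.py .5578 .2518 .0755 4.2
```

```text
t 29.0 at [0.5578 0.2532 0.0773] ang 4.3 j7 -0.33 F [-0.  -1.3 -0.2] gap 0.0133 ff 20.0
[-0.14 -0.01  0.18] turn 0.1
```

>>> apply_moves(steps=[[[0.1,0,0,0.1,0],[0.4,0,0,0.1,0],[0.4,0,0,0.1,0],[0.4,0,0,0,0],[0.4,0,0,-3,0],[0.6,0,0,-6,0],[0.65,-3,-2.5,-7,-6],[0.65,-6,-5,-7,-12],[0.65,-9,-7.5,-7,-18],[0.65,-12,-10,-7,-23]]], squeeze=8)

```text
time: 30.0
tool_pos: [0.4665, 0.125, 0.148]
orientation: [0.519, 0.855, 0.0, 0.0]
contact_force: [-0.9, -0.1, 0.5]
finger_gap: 0.0557
finger_force: 0.0
```

>>> apply_moves(steps=[[[0.65,0,0,0,0]]])

```text
time: 30.1
tool_pos: [0.465, 0.1215, 0.1476]
orientation: [0.522, 0.853, -0.001, -0.0]
contact_force: [-0.1, -0.1, 0.6]
finger_gap: 0.0562
finger_force: 0.0
```

```bash
python3 plan.py .4365 .105 .09 27.3 .4365 .105 .017 27.3;python3 r.py 2>&1 | tail -8; python3 m.py
```

```text
t 30.1 at [0.465  0.1215 0.1476] ang 27.1 j7 0.16 F [-0.1 -0.1  0.6] gap 0.0562 ff 0.0
[-0.17 -3.28  5.77] turn -0.2
[-0.17 -3.26 13.07] turn -0.2
(0.047, [252.2, 201.0]) 41 mean [0.5748 0.2127 0.0509] zmax 0.0553
(0.047, [272.2, 199.7]) 36 mean [0.5792 0.1536 0.0509] zmax 0.0557
(0.047, [286.5, 203.6]) 35 mean [0.5674 0.11   0.0598] zmax 0.062
(0.047, [276.5, 209.6]) 19 mean [0.55   0.1403 0.0512] zmax 0.0539
(0.062, [285.4, 203.7]) 19 mean [0.5667 0.1128 0.0643] zmax 0.069
(0.062, [238.8, 208.0]) 61 mean [0.5529 0.2474 0.0692] zmax 0.0736
pin px 235.72727272727272 205.8181818181818 [[0.5590786  0.25664598]]
pin 22 mean [0.5578 0.251  0.0927] zmax 0.1033
g [249.2 142.1] 57 tag [0.7527 0.2271] rect [0.623  0.1282] [0.374 0.078] 37.9 319 0.0281
g [367.  248.6] 58 tag [ 0.438  -0.1276] rect [ 0.4387 -0.1282] [0.041 0.041] 34.0 191 0.0444
g [218.6 272. ] 43 tag [0.3652 0.308 ] rect [0.3625 0.3078] [0.04 0.03] 31.5 112 0.0451
r [264.4 197.1] 110 tag [0.5871 0.1779] rect [0.5838 0.1705] [0.071 0.089] 1.1 317 0.0103
r [275.8 204.3] 71 tag [0.566  0.1436] rect [0.5647 0.1456] [0.064 0.065] 89.8 286 0.0575
r [248.3 205.2] 59 tag [0.5626 0.2254] rect [0.5504 0.123 ] [0.293 0.063] 82.3 308 0.0667
r [280.4 214. ] 21 tag [0.5374 0.1294] rect [0.5358 0.1273] [0.055 0.05 ] 0.0 328 0.0169
```

>>> apply_moves(steps=[[[0.65,-0.2,-3.3,2,0],[0.65,-0.2,-3.3,5,0],[0.65,-0.2,-3.3,8,0],[0.65,-0.2,-3.3,11,0],[0.65,-0.2,-3.3,13,0],[0.65,-0.2,-3.3,13,0],[0.35,-0.2,-3.3,13,0],[0.35,-0.2,-3.3,13,0],[0.35,-0.2,-3.3,13,0],[0.35,-0.2,-3.3,13,0]]])

```text
time: 31.25
tool_pos: [0.4398, 0.1098, 0.0188]
orientation: [0.52, 0.854, 0.001, 0.001]
contact_force: [-0.8, -0.3, 4.3]
finger_gap: 0.0401
finger_force: 8.0
```

>>> apply_moves(steps=[[[0.35,0,0,0,0]]])

```text
time: 31.35
tool_pos: [0.4398, 0.1098, 0.0188]
orientation: [0.52, 0.854, 0.001, 0.001]
contact_force: [-0.7, 0.5, 5.7]
finger_gap: 0.0398
finger_force: 8.0
```

```bash
python3 plan.py .5688 -.1062 .12 0
```

```text
t 31.35 at [0.4398 0.1098 0.0188] ang 27.3 j7 0.21 F [-0.7  0.5  5.7] gap 0.0398 ff 8.0
[-25.11   1.59 -10.12] turn 27.3
```

>>> apply_moves(steps=[[[0.35,0,0,-4,0],[0.35,0,0,-8,0],[0.35,-3,0.2,-11,4],[0.35,-7,0.4,-11,9],[0.35,-11,0.7,-11,14],[0.35,-15,0.9,-11,19],[0.35,-19,1.2,-11,24],[0.35,-22,1.4,-11,27.3],[0.35,-24.9,1.7,-11,27.3],[0.35,-24.9,1.7,-11,27.3]]])

```text
time: 32.35
tool_pos: [0.569, -0.1092, 0.1276]
orientation: [0.709, 0.705, -0.001, 0.002]
contact_force: [-0.1, -0.0, -0.4]
finger_gap: 0.0402
finger_force: 8.0
```

>>> apply_moves(steps=[[[0.35,0,0,0,0],[0.35,0,0,3,0],[0.35,0,0,6,0],[0.35,0,0,6,0],[0.35,0,0,6,0],[0.35,0,0,6,0]]])

```text
time: 32.95
tool_pos: [0.5692, -0.1038, 0.0694]
orientation: [0.707, 0.707, 0.001, 0.001]
contact_force: [-0.2, 0.4, 0.6]
finger_gap: 0.0397
finger_force: 8.0
```

```bash
python3 plan.py .5688 -.1034 .0365 0
```

```text
t 32.95 at [ 0.5692 -0.1038  0.0694] ang 0.0 j7 0.26 F [-0.2  0.4  0.6] gap 0.0397 ff 8.0
[ 0.04 -0.05  3.29] turn 0.0
```

>>> apply_moves(steps=[[[0.35,0,0,1.5,0],[0.35,0,0,3,0],[0.35,0,0,3.5,0],[0.35,0,0,3.9,0],[0.35,0,0,4.2,0],[0.35,0,0,4.2,0]]])

```text
time: 33.55
tool_pos: [0.568, -0.1043, 0.0254]
orientation: [0.707, 0.707, -0.0, -0.0]
contact_force: [0.6, 0.3, -0.1]
finger_gap: 0.0401
finger_force: 8.0
```

```bash
python3 plan.py .4188 .188 .14 38.3
```

```text
t 33.55 at [ 0.568  -0.1043  0.0254] ang -0.0 j7 0.29 F [ 0.6  0.3 -0.1] gap 0.0401 ff 8.0
[ 29.23 -14.94 -11.46] turn -38.3
```

>>> apply_moves(steps=[[[0.65,0,0,0,0],[0.65,0,0,0,0],[0.65,0,0,0,0],[0.65,0,0,-4,0],[0.65,0,0,-8,0],[0.65,3,-1.5,-11,-5],[0.65,7,-3.5,-11,-10],[0.65,11,-5.6,-11,-15],[0.65,15,-7.7,-11,-20],[0.65,19,-9.7,-11,-26]]])

```text
time: 34.55
tool_pos: [0.4702, 0.0872, 0.1362]
orientation: [0.529, 0.849, 0.001, 0.0]
contact_force: [0.5, 1.5, 0.5]
finger_gap: 0.0566
finger_force: 0.0
```

>>> apply_moves(steps=[[[0.65,4,-2,0,-6],[0.65,8,-4.1,0,-12],[0.65,10,-5.1,0,-12.3],[0.65,10,-5.1,2,-12.3],[0.65,10,-5.1,3,-12.3],[0.65,10,-5.1,3,-12.3],[0.65,10,-5.1,3,-12.3]]])

```text
time: 35.25
tool_pos: [0.3819, 0.1529, 0.1058]
orientation: [0.437, 0.9, -0.0, -0.0]
contact_force: [0.4, -0.3, -0.4]
finger_gap: 0.0566
finger_force: 0.0
```

```bash
python3 m.py; python3 plan.py .4178 .188 .018 38.3
```

```text
g [249.4 142.1] 51 tag [0.7526 0.2265] rect [0.6232 0.1284] [0.375 0.079] 37.9 324 0.0317
g [360.4 204.4] 56 tag [ 0.568  -0.1078] rect [ 0.5675 -0.1077] [0.039 0.039] 0.6 193 0.0506
g [367.  248.6] 58 tag [ 0.438  -0.1276] rect [ 0.4387 -0.1281] [0.041 0.041] 33.8 194 0.0445
g [219.2 271.4] 50 tag [0.367  0.3062] rect [0.3698 0.3066] [0.029 0.041] 35.4 131 0.044
r [264.4 197.1] 110 tag [0.5871 0.1778] rect [0.5663 0.0968] [0.256 0.069] 74.7 301 0.0045
r [249.8 206. ] 91 tag [0.5602 0.2207] rect [0.5597 0.2179] [0. 0.] 0.0 1 0.0551
r [265.1 215.1] 108 tag [0.5337 0.1747] rect [0.5309 0.0958] [0.229 0.055] 88.0 293 0.0052
t 35.3 at [0.3822 0.1531 0.1061] ang 38.2 j7 0.2 F [ 0.4 -0.2 -0.2] gap 0.0562 ff 0.0
[0.55 4.95 8.81] turn -0.1
```

>>> apply_moves(steps=[[[0.65,0.55,4.95,0,0],[0.65,0.55,4.95,0,0],[0.65,0.55,4.95,3,0],[0.65,0.55,4.95,6,0],[0.65,0.55,4.95,8.2,0],[0.65,0.55,4.95,8.8,0],[0.35,0.55,4.95,8.8,0],[0.35,0.55,4.95,8.8,0],[0.35,0.55,4.95,8.8,0],[0.35,0.55,4.95,8.8,0]]])

```text
time: 36.3
tool_pos: [0.4178, 0.1888, 0.0187]
orientation: [0.436, 0.9, 0.001, 0.001]
contact_force: [-0.2, -0.4, -0.1]
finger_gap: 0.0338
finger_force: 0.0
```

>>> apply_moves(steps=[[[0.35,0,0,0,0]]])

```text
time: 36.4
tool_pos: [0.4174, 0.1886, 0.0183]
orientation: [0.436, 0.9, 0.001, 0.0]
contact_force: [-0.3, 1.0, -0.4]
finger_gap: 0.0319
finger_force: 0.0
```

```bash
cat > off.py <<'E'
# offset along tool x between cube (true est.) and TCP: off.py cx cy nestx nesty ang
import sys; from plan import *
cx,cy,nx,ny,b=map(float,sys.argv[1:6]); s=read_state(); R=Ro.from_quat(s['orientation']).as_matrix()
o=(np.array([cx,cy,0])-s['tool_pos'])@np.r_[R[:2,0],0]; o=(np.array([cx,cy])-s['tool_pos'][:2])@R[:2,0]
x=np.array([-np.sin(np.radians(b)),np.cos(np.radians(b))]); t=np.array([nx,ny])-o*x
print('off mm',o*1000,'TCP target',t.round(4)); plan([(t[0],t[1],.13,b)])
E
python3 off.py .4178 .188 .5688 -.1622 0
```

```text
off mm -0.7354888891174918 TCP target [ 0.5688 -0.1615]
t 36.4 at [0.4174 0.1886 0.0183] ang 38.3 j7 0.21 F [-0.3  1.  -0.4] gap 0.0319 ff 0.0
[-36.86  -9.79 -11.18] turn 38.3
```

The fingers closed on nothing, so the cube has probably been knocked aside. I'll back off and look.

>>> apply_moves(steps=[[[0.65,0,0,0,0],[0.65,0,0,0,0],[0.65,0,0,0,0],[0.65,0,0,-4,0],[0.65,0,0,-8,0],[0.65,-4,-1,-11,0],[0.65,-8,-2,-11,0],[0.65,-12,-2,-11,0],[0.65,-16,-3,-11,0]]])

```text
time: 37.3
tool_pos: [0.4939, 0.0435, 0.1283]
orientation: [0.436, 0.9, 0.001, 0.001]
contact_force: [0.3, -0.2, 0.2]
finger_gap: 0.0564
finger_force: 0.0
```

```bash
python3 m.py t5.png
```

```text
g [249.2 142. ] 54 tag [0.7529 0.2269] rect [0.6231 0.1283] [0.375 0.079] 37.9 323 0.0296
g [360.3 204.5] 56 tag [ 0.5677 -0.1074] rect [ 0.5664 -0.1076] [0.041 0.039] 0.3 193 0.0505
g [367.  248.6] 58 tag [ 0.438  -0.1276] rect [ 0.4382 -0.1276] [0.04  0.039] 34.5 191 0.0447
g [248.9 259.6] 58 tag [0.4022 0.2197] rect [0.4015 0.2183] [0.04  0.041] 44.9 198 0.0446
g [219.5 271.9] 58 tag [0.3657 0.3053] rect [0.3653 0.3037] [0.04  0.041] 36.4 199 0.0445
r [264.3 197.1] 109 tag [0.5871 0.1781] rect [0.5663 0.0968] [0.256 0.069] 74.7 301 0.0056
r [269.3 204.3] 76 tag [0.5658 0.1628] rect [0.5533 0.0896] [0.231 0.065] 79.0 268 0.0586
r [249.9 206. ] 91 tag [0.5602 0.2206] rect [0.5482 0.1191] [0.284 0.062] 82.7 240 0.0299
r [257.2 215.6] 64 tag [0.5319 0.1982] rect [0.5305 0.2021] [0.053 0.065] 0.4 292 0.0042
```

View pics/t5.png

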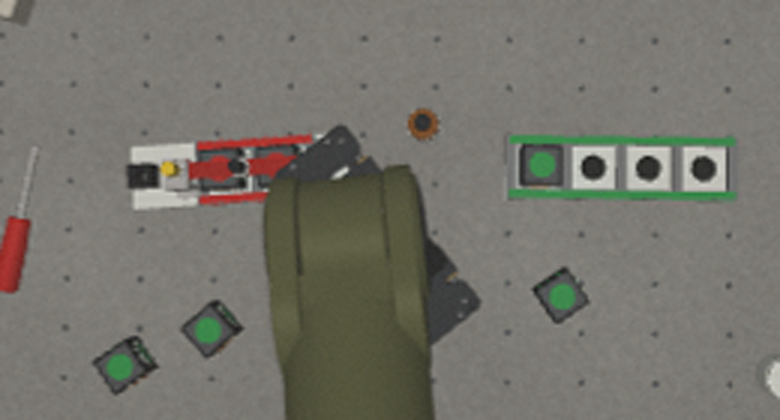

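The knocked green cube now stands upright at crop (209,330), which is (.402,.219) at 45°. I'll regrasp it there.

```bash
python3 plan.py .4025 .219 .10 45 .4025 .219 .018 45
```

```text
t 37.35 at [0.496  0.0349 0.1283] ang 37.8 j7 0.55 F [ 3.2 -5.5  1.2] gap 0.0564 ff 0.0
[20.29  3.91  2.71] turn -7.2
[20.34  3.91 10.91] turn -7.2
```

>>> apply_moves(steps=[[[0.65,4,0.8,0,-3],[0.65,8,1.6,0,-7],[0.65,12,2.3,0,-7],[0.65,16,3.1,0,-7],[0.65,20.3,3.9,0,-7],[0.65,20.3,3.9,2,-7],[0.65,20.3,3.9,2.7,-7],[0.65,20.3,3.9,2.7,-7],[0.65,20.3,3.9,2.7,-7]]])

```text
time: 38.25
tool_pos: [0.3979, 0.2267, 0.1007]
orientation: [0.381, 0.924, -0.0, 0.0]
contact_force: [0.6, 0.8, 0.5]
finger_gap: 0.0563
finger_force: 0.0
```

```bash
python3 plan.py .4025 .219 .018 45
```

```text
t 38.25 at [0.3979 0.2267 0.1007] ang 45.2 j7 0.21 F [0.6 0.8 0.5] gap 0.0563 ff 0.0
[-0.87 -0.22  8.27] turn 0.2
```

>>> apply_moves(steps=[[[0.65,-0.9,-0.2,0,0],[0.65,-0.9,-0.2,3,0],[0.65,-0.9,-0.2,6,0],[0.65,-0.9,-0.2,8.2,0],[0.65,-0.9,-0.2,8.2,0],[0.35,-0.9,-0.2,8.2,0],[0.35,-0.9,-0.2,8.2,0],[0.35,-0.9,-0.2,8.2,0],[0.35,-0.9,-0.2,8.2,0],[0.35,-0.9,-0.2,8.2,0]]])

```text
time: 39.25
tool_pos: [0.4036, 0.2204, 0.0201]
orientation: [0.38, 0.925, 0.001, 0.001]
contact_force: [-0.4, -0.9, 6.0]
finger_gap: 0.0404
finger_force: 7.9
```

```bash
python3 off.py .4025 .2188 .5688 -.1622 0
```

```text
off mm -0.3509107740121016 TCP target [ 0.5688 -0.1618]
t 39.25 at [0.4036 0.2204 0.0201] ang 45.3 j7 0.25 F [-0.4 -0.9  6. ] gap 0.0404 ff 7.9
[-38.65 -15.5  -11.  ] turn 45.3
```

>>> apply_moves(steps=[[[0.35,0,0,-4,0],[0.35,0,0,-8,0],[0.35,-3.5,-1.4,-11,5],[0.35,-8,-3.2,-11,11],[0.35,-12.5,-5,-11,17],[0.35,-17,-6.8,-11,23],[0.35,-21.5,-8.6,-11,29],[0.35,-26,-10.4,-11,35],[0.35,-30.5,-12.2,-11,40],[0.35,-35,-14,-11,45.3]]])

```text
time: 40.25
tool_pos: [0.5529, -0.1274, 0.1288]
orientation: [0.708, 0.706, 0.0, 0.0]
contact_force: [0.8, -0.3, -1.1]
finger_gap: 0.0402
finger_force: 7.9
```

>>> apply_moves(steps=[[[0.35,0,0,0,0],[0.35,0,0,0,0]]])

```text
time: 40.45
tool_pos: [0.5521, -0.127, 0.1282]
orientation: [0.708, 0.706, -0.0, -0.0]
contact_force: [0.3, 1.0, -1.9]
finger_gap: 0.0401
finger_force: 8.0
```

```bash
python3 plan.py .5688 -.1618 .04 0
```

```text
t 40.45 at [ 0.5521 -0.127   0.1282] ang -0.2 j7 0.28 F [ 0.3  1.  -1.9] gap 0.0401 ff 8.0
[-3.47  1.69  8.82] turn -0.2
```

>>> apply_moves(steps=[[[0.35,-3.5,1.7,0,-0.2],[0.35,-3.5,1.7,0,-0.2],[0.35,-3.5,1.7,3,-0.2],[0.35,-3.5,1.7,6,-0.2],[0.35,-3.5,1.7,8.8,-0.2],[0.35,-3.5,1.7,8.8,-0.2],[0.35,-3.5,1.7,8.8,-0.2],[0.35,-3.5,1.7,8.8,-0.2]]])

```text
time: 41.25
tool_pos: [0.5708, -0.1604, 0.0425]
orientation: [0.706, 0.709, 0.001, 0.001]
contact_force: [-0.7, 0.5, -1.3]
finger_gap: 0.04
finger_force: 8.0
```

```bash
python3 plan.py .5688 -.1618 .0275 0
```

```text
t 41.25 at [ 0.5708 -0.1604  0.0425] ang 0.2 j7 0.4 F [-0.7  0.5 -1.3] gap 0.04 ff 8.0
[-0.14 -0.2   1.5 ] turn 0.2
```

>>> apply_moves(steps=[[[0.35,-0.14,-0.2,0,0.2],[0.35,-0.14,-0.2,0.5,0.2],[0.35,-0.14,-0.2,1,0.2],[0.35,-0.14,-0.2,1.5,0.2],[0.35,-0.14,-0.2,1.6,0.2],[0.35,-0.14,-0.2,1.6,0.2]]])

```text
time: 41.85
tool_pos: [0.5676, -0.1625, 0.0251]
orientation: [0.707, 0.707, 0.0, -0.0]
contact_force: [-1.9, 1.0, 4.5]
finger_gap: 0.04
finger_force: 8.0
```

```bash
python3 plan.py .4388 -.128 .13 34.2
```

```text
t 41.85 at [ 0.5676 -0.1625  0.0251] ang -0.0 j7 0.41 F [-1.9  1.   4.5] gap 0.04 ff 8.0
[  3.44 -12.88 -10.49] turn -34.2
```

>>> apply_moves(steps=[[[0.65,0,0,0,0],[0.65,0,0,0,0],[0.65,0,0,0,0],[0.65,0,0,-4,0],[0.65,0,0,-8,0],[0.65,1,-4,-8,-8],[0.65,2.2,-8,-8,-16],[0.65,3.4,-12,-8,-24],[0.65,3.4,-12.9,-8,-32],[0.65,3.4,-12.9,-8,-34.2]]])

```text
time: 42.85
tool_pos: [0.4366, -0.1277, 0.1045]
orientation: [0.466, 0.885, 0.001, -0.0]
contact_force: [-0.8, -0.4, 0.7]
finger_gap: 0.0564
finger_force: 0.0
```

>>> apply_moves(steps=[[[0.65,0,0,0,0],[0.65,0,0,0,0],[0.65,0,0,0,0]]])

```text
time: 43.15
tool_pos: [0.4388, -0.1283, 0.1045]
orientation: [0.468, 0.883, -0.0, 0.0]
contact_force: [1.2, -0.4, 1.0]
finger_gap: 0.0563
finger_force: 0.0
```

```bash
python3 m.py; python3 plan.py .4388 -.128 .018 34.2
```

```text
g [248.9 142.3] 54 tag [0.7519 0.2279] rect [0.7625 0.2365] [0.058 0.057] 1.1 326 0.0299
g [360.4 204.5] 57 tag [ 0.5679 -0.1076] rect [ 0.5663 -0.1077] [0.041 0.039] 0.2 195 0.0506
g [379.5 204.8] 57 tag [ 0.5674 -0.1643] rect [ 0.5652 -0.1636] [0.038 0.039] 0.3 188 0.0506
g [355.7 214. ] 37 tag [ 0.5394 -0.0939] rect [ 0.5212 -0.074 ] [0.063 0.103] 52.9 276 0.0146
g [219.5 271.9] 58 tag [0.3657 0.3053] rect [0.3657 0.3027] [0.041 0.042] 35.8 201 0.0445
r [264.3 197.1] 108 tag [0.5871 0.1783] rect [0.589  0.1825] [0.062 0.065] 1.9 297 0.005
r [249.8 206. ] 90 tag [0.5603 0.2207] rect [0.5481 0.1191] [0.284 0.062] 82.7 233 0.0201
r [265.2 215.1] 106 tag [0.5337 0.1743] rect [0.5308 0.0955] [0.229 0.055] 88.0 290 0.0044
t 43.2 at [ 0.4387 -0.1283  0.1045] ang 34.1 j7 0.82 F [0.6 0.3 0.3] gap 0.0566 ff 0.0
[0.02 0.02 8.65] turn -0.1
```

Both placed greens are seated. Now the third.

>>> apply_moves(steps=[[[0.65,0,0,3,0],[0.65,0,0,6,0],[0.65,0,0,8.6,0],[0.65,0,0,8.6,0],[0.65,0,0,8.6,0],[0.35,0,0,8.6,0],[0.35,0,0,8.6,0],[0.35,0,0,8.6,0],[0.35,0,0,8.6,0],[0.35,0,0,8.6,0]]])

```text
time: 44.2
tool_pos: [0.4396, -0.1282, 0.0197]
orientation: [0.468, 0.884, 0.001, 0.001]
contact_force: [-0.3, 0.9, 7.3]
finger_gap: 0.0399
finger_force: 8.0
```

```bash
python3 off.py .439 -.128 .5686 -.218 0
```

```text
off mm 0.5426195682712216 TCP target [ 0.5686 -0.2185]
t 44.2 at [ 0.4396 -0.1282  0.0197] ang 34.2 j7 0.9 F [-0.3  0.9  7.3] gap 0.0399 ff 8.0
[-14.73   5.62 -11.  ] turn 34.2
```

>>> apply_moves(steps=[[[0.35,0,0,-4,0],[0.35,0,0,-8,0],[0.35,-3.5,1.3,-9,8],[0.35,-7.5,2.9,-9,16],[0.35,-11.5,4.4,-9,24],[0.35,-14.7,5.6,-9,32],[0.35,-14.7,5.6,-9,34.2],[0.35,-14.7,5.6,-7,34.2],[0.35,-14.7,5.6,-4,34.2],[0.35,-14.7,5.6,-4,34.2]]])

```text
time: 45.2
tool_pos: [0.5637, -0.2168, 0.0542]
orientation: [0.707, 0.707, -0.002, -0.004]
contact_force: [-1.2, 0.0, -2.2]
finger_gap: 0.0398
finger_force: 8.0
```

>>> apply_moves(steps=[[[0.35,0,0,0,0],[0.35,0,0,0,0],[0.35,0,0,0,0]]])

```text
time: 45.5
tool_pos: [0.5684, -0.2187, 0.0602]
orientation: [0.707, 0.707, 0.001, 0.001]
contact_force: [-1.1, 0.7, -0.3]
finger_gap: 0.0401
finger_force: 8.0
```

```bash
python3 plan.py .5686 -.2185 .038 0 .5686 -.2185 .0262 0
```

```text
t 45.5 at [ 0.5684 -0.2187  0.0602] ang -0.0 j7 0.52 F [-1.1  0.7 -0.3] gap 0.0401 ff 8.0
[0.02 0.01 2.22] turn -0.0
[0.02 0.01 3.4 ] turn -0.0
```

>>> apply_moves(steps=[[[0.35,0,0,1,0],[0.35,0,0,2,0],[0.35,0,0,2.6,0],[0.35,0,0,3.1,0],[0.35,0,0,3.4,0],[0.35,0,0,3.4,0]]])

```text
time: 46.1
tool_pos: [0.5671, -0.2185, 0.0247]
orientation: [0.707, 0.707, -0.0, -0.0]
contact_force: [-2.1, 0.2, 0.6]
finger_gap: 0.0401
finger_force: 8.0
```

```bash
python3 plan.py .3662 .304 .13 35.3
```

```text
t 46.1 at [ 0.5671 -0.2185  0.0247] ang -0.0 j7 0.54 F [-2.1  0.2  0.6] gap 0.0401 ff 8.0
[ 52.24 -20.13 -10.51] turn -35.3
```

>>> apply_moves(steps=[[[0.65,0,0,0,0],[0.65,0,0,0,0],[0.65,0,0,0,0],[0.65,0,0,-4,0],[0.65,0,0,-8,0],[0.65,3.5,-1.4,-10.5,-3],[0.65,8,-3.1,-10.5,-8],[0.65,12.5,-4.8,-10.5,-13],[0.65,17,-6.5,-10.5,-18],[0.65,21.5,-8.3,-10.5,-24]]])

```text
time: 47.1
tool_pos: [0.4839, -0.0016, 0.13]
orientation: [0.543, 0.84, 0.001, 0.001]
contact_force: [1.5, 0.6, -0.6]
finger_gap: 0.0563
finger_force: 0.0
```

>>> apply_moves(steps=[[[0.65,0,0,0,0],[0.65,0,0,0,0]]])

```text
time: 47.3
tool_pos: [0.4845, -0.0022, 0.1299]
orientation: [0.544, 0.839, 0.0, 0.0]
contact_force: [-0.3, -0.5, 0.4]
finger_gap: 0.0567
finger_force: 0.0
```

```bash
python3 m.py; python3 plan.py .3662 .304 .11 35.3
```

```text
g [249.1 142.1] 57 tag [0.7524 0.2275] rect [0.7624 0.2365] [0.057 0.058] 89.8 323 0.028
g [360.3 204.5] 56 tag [ 0.5677 -0.1074] rect [ 0.5663 -0.1077] [0.041 0.039] 0.5 196 0.0507
g [379.5 204.8] 57 tag [ 0.5674 -0.1643] rect [ 0.5652 -0.1638] [0.038 0.039] 0.2 188 0.0501
g [397.8 205.2] 59 tag [ 0.5668 -0.2185] rect [ 0.5655 -0.2172] [0.039 0.039] 0.6 195 0.0503
g [219.5 271.9] 58 tag [0.3657 0.3053] rect [0.4087 0.1599] [0.068 0.393] 17.2 161 0.0012
r [264.4 197.1] 110 tag [0.5871 0.1779] rect [0.5662 0.0963] [0.255 0.069] 74.7 301 0.0045
r [249.9 206. ] 91 tag [0.5603 0.2204] rect [0.5481 0.1193] [0.284 0.062] 82.7 237 0.0239
r [265.2 215.1] 106 tag [0.5337 0.1743] rect [0.5309 0.0955] [0.229 0.055] 88.0 291 0.0048
t 47.35 at [ 0.4849 -0.0037  0.1299] ang 24.0 j7 0.39 F [-0.2 -1.6 -0.4] gap 0.0569 ff 0.0
[32.94  1.65  1.97] turn -11.3
```

>>> apply_moves(steps=[[[0.65,4,0.2,0,-4],[0.65,8.2,0.4,0,-8],[0.65,12.4,0.6,0,-11.3],[0.65,16.6,0.8,0,-11.3],[0.65,20.8,1,0,-11.3],[0.65,25,1.2,0,-11.3],[0.65,29,1.4,1,-11.3],[0.65,32.9,1.6,2,-11.3],[0.65,32.9,1.6,2,-11.3],[0.65,32.9,1.6,2,-11.3]]])

```text
time: 48.35
tool_pos: [0.3664, 0.3031, 0.1091]
orientation: [0.46, 0.888, -0.001, 0.0]
contact_force: [0.3, 0.6, 0.4]
finger_gap: 0.0563
finger_force: 0.0
```

>>> apply_moves(steps=[[[0.65,0,0,0,0],[0.65,0,0,0,0]]])

```text
time: 48.55
tool_pos: [0.3668, 0.3023, 0.1098]
orientation: [0.461, 0.887, 0.0, 0.0]
contact_force: [0.6, 0.5, 0.0]
finger_gap: 0.0566
finger_force: 0.0
```

```bash
python3 plan.py .3662 .304 .018 35.3
```

```text
t 48.55 at [0.3668 0.3023 0.1098] ang 35.1 j7 -0.13 F [0.6 0.5 0. ] gap 0.0566 ff 0.0
[0.18 0.04 9.18] turn -0.2
```

>>> apply_moves(steps=[[[0.65,0.1,0,3,0],[0.65,0.1,0,6,0],[0.65,0.1,0,9,0],[0.65,0.1,0,9.1,0],[0.65,0.1,0,9.1,0],[0.35,0.1,0,9.1,0],[0.35,0.1,0,9.1,0],[0.35,0.1,0,9.1,0],[0.35,0.1,0,9.1,0],[0.35,0.1,0,9.1,0]]])

```text
time: 49.55
tool_pos: [0.3659, 0.3054, 0.0199]
orientation: [0.46, 0.888, 0.001, 0.0]
contact_force: [-0.1, -0.3, 5.9]
finger_gap: 0.0399
finger_force: 8.0
```

```bash
python3 off.py .3662 .304 .5683 -.2738 0
```

```text
off mm -1.3443719484184096 TCP target [ 0.5683 -0.2725]
t 49.55 at [0.3659 0.3054 0.0199] ang 35.3 j7 -0.12 F [-0.1 -0.3  5.9] gap 0.0399 ff 8.0
[-58.86 -16.82 -11.07] turn 35.3
```

>>> apply_moves(steps=[[[0.35,0,0,-4,0],[0.35,0,0,-8,0],[0.35,-3.5,-1,-11,2],[0.35,-8,-2.3,-11,5],[0.35,-12.5,-3.6,-11,9],[0.35,-17,-4.9,-11,13],[0.35,-21.5,-6.1,-11,17],[0.35,-26,-7.4,-11,22],[0.35,-30.5,-8.7,-11,28],[0.35,-35,-10,-11,35.3]]])

```text
time: 50.55
tool_pos: [0.4852, -0.0406, 0.1285]
orientation: [0.709, 0.705, 0.0, -0.0]
contact_force: [0.9, 1.1, -2.0]
finger_gap: 0.0399
finger_force: 8.0
```

```bash
python3 plan.py .5683 -.2731 .13 0
```

```text
t 50.55 at [ 0.4852 -0.0406  0.1285] ang -0.3 j7 0.05 F [ 0.9  1.1 -2. ] gap 0.0399 ff 8.0
[-23.21   8.42  -0.16] turn -0.3
```

>>> apply_moves(steps=[[[0.35,-3.5,1.3,0,-0.3],[0.35,-8,2.9,0,-0.3],[0.35,-12.5,4.5,0,-0.3],[0.35,-17,6.2,0,-0.3],[0.35,-21,7.6,0,-0.3],[0.35,-23.2,8.4,0,-0.3],[0.35,-23.2,8.4,3,-0.3],[0.35,-23.2,8.4,7,-0.3],[0.35,-23.2,8.4,7,-0.3],[0.35,-23.2,8.4,7,-0.3]]])

```text
time: 51.55
tool_pos: [0.5686, -0.2704, 0.0582]
orientation: [0.705, 0.709, -0.0, -0.001]
contact_force: [0.2, 0.3, -0.9]
finger_gap: 0.0403
finger_force: 8.0
```

>>> apply_moves(steps=[[[0.35,0,0,0,0],[0.35,0,0,0,0]]])

```text
time: 51.75
tool_pos: [0.5707, -0.2714, 0.061]
orientation: [0.705, 0.709, 0.001, 0.002]
contact_force: [0.5, 0.3, -1.7]
finger_gap: 0.0402
finger_force: 8.0
```

```bash
python3 plan.py .5683 -.2731 .0263 0
```

```text
t 51.75 at [ 0.5707 -0.2714  0.061 ] ang 0.3 j7 0.62 F [ 0.5  0.3 -1.7] gap 0.0402 ff 8.0
[-0.17 -0.26  3.46] turn 0.3
```

>>> apply_moves(steps=[[[0.35,-0.2,-0.2,0,0.3],[0.35,-0.2,-0.2,1,0.3],[0.35,-0.2,-0.2,2,0.3],[0.35,-0.2,-0.2,2.6,0.3],[0.35,-0.2,-0.2,3.1,0.3],[0.35,-0.2,-0.2,3.4,0.3],[0.35,-0.2,-0.2,3.4,0.3]]])

```text
time: 52.45
tool_pos: [0.5669, -0.2731, 0.0247]
orientation: [0.707, 0.707, -0.0, -0.0]
contact_force: [-1.4, 0.4, 1.5]
finger_gap: 0.04
finger_force: 8.0
```

```bash
python3 plan.py .5683 -.2731 .0263 0
```

```text
t 52.45 at [ 0.5669 -0.2731  0.0247] ang -0.0 j7 0.64 F [-1.4  0.4  1.5] gap 0.04 ff 8.0
[-0.    0.14 -0.16] turn -0.0
```

>>> apply_moves(steps=[[[0.65,0,0,0,0],[0.65,0,0,0,0],[0.65,0,0,0,0],[0.65,0,0,-4,0],[0.65,0,0,-8,0],[0.65,-3,-2,-12,0],[0.65,-6,-5,-14,0],[0.65,-9,-8,-14,0],[0.65,-9,-11,-14,0],[0.65,-9,-11,-14,0]]])

```text
time: 53.45
tool_pos: [0.4523, -0.3657, 0.165]
orientation: [0.71, 0.704, -0.0, -0.0]
contact_force: [0.7, 0.3, 0.1]
finger_gap: 0.0566
finger_force: 0.0
```

```bash
python3 m.py t6.png; python3 r.py|tail -9; python3 - <<'E'
from h import *
f=grab('scene'); print(read_state()['contact_force'])
cv2.imwrite('pics/s3.png',cv2.resize(f['color'][160:270,230:450],None,fx=3.6,fy=3.6,interpolation=cv2.INTER_CUBIC)[...,::-1])
E
```

```text
g [249.2 142. ] 52 tag [0.753  0.2271] rect [0.7621 0.2367] [0.058 0.058] 0.3 325 0.03
g [360.3 204.5] 56 tag [ 0.5677 -0.1074] rect [ 0.5663 -0.1077] [0.041 0.039] 0.3 197 0.0505
g [379.5 204.8] 57 tag [ 0.5674 -0.1643] rect [ 0.5652 -0.1637] [0.038 0.039] 0.5 188 0.0505
g [397.8 205.1] 58 tag [ 0.5669 -0.2186] rect [ 0.5655 -0.2167] [0.038 0.039] 89.9 195 0.0506
g [416.8 205.4] 57 tag [ 0.5665 -0.2747] rect [ 0.5661 -0.2729] [0.039 0.04 ] 0.4 196 0.0504
r [264.3 197.1] 109 tag [0.5871 0.1781] rect [0.5894 0.1827] [0.062 0.064] 3.4 301 0.0053
r [249.8 206. ] 90 tag [0.5603 0.2207] rect [0.5482 0.1192] [0.284 0.062] 82.7 238 0.0259
r [265.2 215.1] 106 tag [0.5337 0.1744] rect [0.5309 0.0954] [0.228 0.055] 88.0 294 0.0062
(0.047, [271.7, 199.8]) 44 mean [0.5788 0.155  0.0506] zmax 0.0535
(0.047, [286.0, 203.7]) 35 mean [0.5671 0.1115 0.0591] zmax 0.062
(0.047, [271.6, 209.6]) 47 mean [0.5498 0.1545 0.0515] zmax 0.0607
(0.047, [253.4, 210.8]) 48 mean [0.5459 0.2085 0.0512] zmax 0.0619
(0.062, [286.3, 203.4]) 17 mean [0.5677 0.1101 0.0643] zmax 0.0695
(0.062, [238.9, 207.9]) 58 mean [0.553  0.2474 0.0687] zmax 0.0734
(0.062, [261.1, 205.7]) 10 mean [0.5603 0.1834 0.0655] zmax 0.0729
pin px 235.72727272727272 205.8181818181818 [[0.5590786  0.25664598]]
pin 22 mean [0.5579 0.2511 0.0919] zmax 0.1013
[-0.53395439  0.37036021  0.04402183]
```

View pics/t6.png

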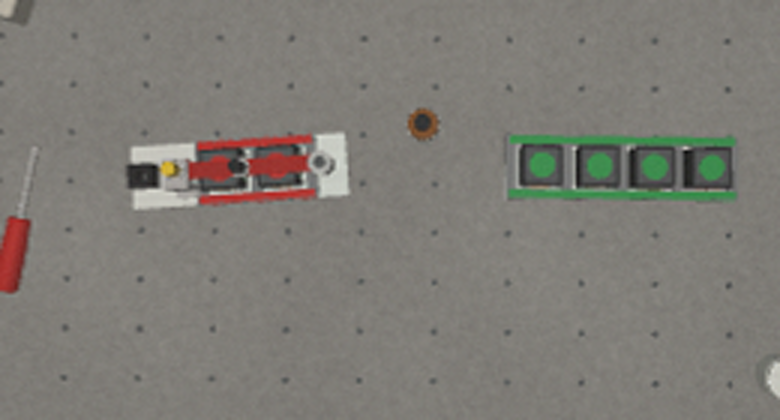

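View pics/s3.png

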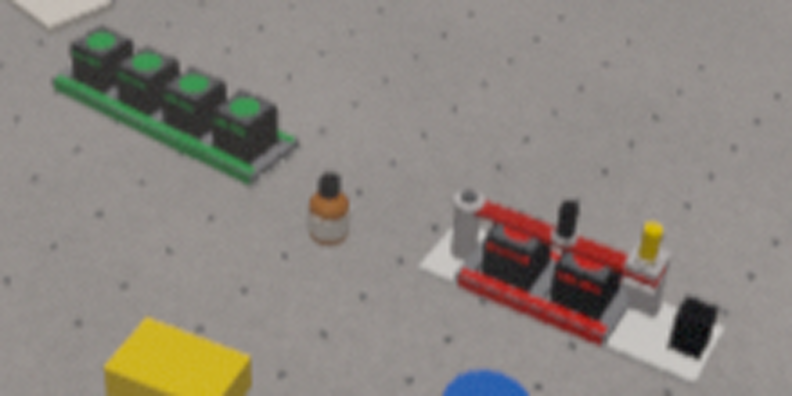

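Four greens are seated in the pass rack, with tops at 50.5 mm. Both reds are under the shut bar, and the pin is down in the fork at about (651,245). The arm is clear, so I'm handing in.

```bash
python3 -c "
from rig import *
print(hand_in())"
```

```text
the job is handed in; nothing more can be done
None
```

I handed the job in at about 54 s: all four green cubes are seated in the pass rack and both reds in the reject rack, with the keeper bar shut and the pin down through the fork, going by the final camera check; hand-in returned no verdict.

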